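# Dip the desk humidifier's tank with its gauge rod and hold the rod level to be read

### The job

Check the tank of the desk humidifier: lift the loose cap off its filler neck and set it down, right way up, on the cork coaster; then take the gauge rod from its slanted stand and put it tip first down the neck until its collar stops on the rim. Draw the rod right out and finish holding it level in the gripper, still and higher than the neck, touching nothing else, so that the marks at its tip can be read: the job ends while you hold it. Leave the tumbler, the mouse and the mug as they are.

Things in the scene. Friction and masses are not known exactly. Their poses are not given: they have to be found in the camera images.
- humidifier: Fixed white box-shaped desk humidifier with rounded edges, 140 x 140 mm, top 100 mm above the desk. Origin: centre of its underside; z up, x towards its low round mist nozzle (32 mm wide, 8 mm high, 43 mm from the centre).
- neck (a point): Centre of the mouth of the filler neck, an upright grey guide tube on top of the humidifier, 25 mm off its centre towards -x of the humidifier. The mouth is 130 mm above the desk, 30 mm above the humidifier's top. Tube 30 mm outside, 15 mm bore, bore 45 mm long and opening into the hollow tank (40 mm square) below, clear down to the desk's level. z is the tube's axis, up.
- cap: Loose white cap, 50 g, standing over the neck with 2.5 mm play all round: skirt 42 mm wide and 12 mm deep, disc 5 mm thick on top of it (resting on the neck's rim), and on that an upright round knob 18 mm thick and 32 mm tall. Origin: centre of its lower rim; z up. Whole height 49 mm.
- cap_mid (a point): Centre of the cap, half-way up (24.5 mm above its lower rim). The disc's upper face is 7.5 mm below this point, the knob's top 24.5 mm above it.
- cap_foot (a point): Centre of the cap's lower rim.
- coaster: Fixed round cork coaster, 100 mm wide, 6 mm thick, on the desk. Origin: centre of its underside, on the desk.
- stand: Fixed wooden stand for the gauge rod, foot 130 x 70 mm and 10 mm thick, with two upright forks whose slots open upward; the rod lies in them at 45 degrees, handle up and towards +x of the stand, and can be lifted straight up. The stand's y axis is level and square to the rod. Origin: about the middle of its underside; the highest fork reaches about 110 mm.
- gauge: Loose gauge rod, 60 g, 186 mm long: round steel probe 8 mm thick and 100 mm long with dark marks near its tip, then a round collar 26 mm wide and 6 mm thick, then a straight white handle of square section 16 x 16 mm, 80 mm long. Origin: the tip; z runs from the tip to the handle; x and y are square to the handle's flats. At the start z leans 45 degrees and y is level; the handle is free on both sides, and underneath.
- gauge_grip (a point): Centre of the gauge rod's handle, on its axis, 146 mm from the tip and 46 mm from the collar's underside; axes as gauge.
- gauge_collar (a point): Centre of the underside of the rod's collar, 100 mm from the tip: it meets the neck's mouth when the rod is fully in.
- gauge_tip (a point): The rod's tip end, on its axis.
- tumbler: Loose black and steel drinking tumbler, 74 mm wide, 173 mm tall, a bystander. Origin: centre of its underside.
- mouse: Loose black computer mouse, 100 x 60 x 33 mm, a bystander. Origin: centre of its underside.
- mug: Loose white mug, 80 mm wide, 90 mm tall, a bystander. Origin: centre of its underside.
Mind the look-alikes: they are no part of the job. Of the things shaped like the gauge, the steel one is meant.

How it is judged:
On the way, in this order (a step that is already met when the one before it is completed fails the run):
1. the cap stands right way up on the coaster, let go (horizontal distance between cap_foot and coaster below 0.032 m and z of cap_foot in the frame of coaster below 0.011 m and angle between cap_foot's own z axis and vertical below 0.15 rad and contact force between the fingers and cap below 0.1 N), for 0.2 s.
2. the rod is down the neck with its collar on the rim (horizontal distance between gauge_collar and neck below 0.007 m and z of gauge_collar in the frame of neck below 0.003 m and angle between gauge_collar's own z axis and vertical below 0.15 rad), for 0.15 s.
3. the rod is drawn right out of the neck (z of gauge_tip in the frame of neck above 0.01 m and contact force between the fingers and gauge above 0.5 N), for 0.1 s.
At the end, for the whole second after the job is handed in: The gripper holds the gauge rod still (below 30 mm/s), level within 15 degrees, tip and handle centre over 140 mm above the desk, touching nothing else; the cap stands upright (within 0.15 rad), released, on the coaster, within 32 mm of its centre (all of step 1 and angle between gauge_grip's own z axis and vertical between 1.309 and 1.833 rad and height (world z) of each of gauge_tip, gauge_grip above 0.14 m and contact force between the fingers and gauge above 0.5 N and linear speed of gauge below 0.03 m/s and contact force between gauge and humidifier below 0.1 N and contact force between gauge and stand below 0.1 N and contact force between gauge and cap below 0.1 N and contact force between gauge and tumbler below 0.1 N and contact force between gauge and mouse below 0.1 N and contact force between gauge and mug below 0.1 N); the arm keeps its last pose, push and grip.
It fails at once if the tumbler is moved by more than 20 mm or tipped (distance of tumbler from where it was at the start of the episode above 0.02 m or angle between tumbler's own z axis and vertical above 0.3 rad).
It fails at once if the mouse is moved by more than 20 mm or tipped (distance of mouse from where it was at the start of the episode above 0.02 m or angle between mouse's own z axis and vertical above 0.3 rad).
It fails at once if the mug is moved by more than 20 mm or tipped (distance of mug from where it was at the start of the episode above 0.02 m or angle between mug's own z axis and vertical above 0.3 rad).
It also fails if it takes over 67 s, if anything falls off the work surface, if the arm or the gripper's body presses on something with over 40 N, if the wrist force passes 120 N, or if a joint passes its speed limit or range.

### The arm

A 7-joint arm with a two-finger parallel gripper is mounted at the origin on the work surface. World frame = base frame: x ahead of the robot, y to its left, z up, the work surface at z = 0. Lengths are in m, angles in rad, forces in N, time in s.
With the tool pointing down it reaches from about 0.4 to 0.9 m from the base axis. Payload 5.5 kg.
Tool frame: the origin (TCP) lies at the very end of the fingers, on their centre line; the grasp point (between the pads) lies 19 mm behind it (ctrl.hold_point_z is the distance from the TCP to the grasp point, in m); z points along the fingers, y is the line along which they close (so a half turn about z gives the same grasp; the last joint's range is limited). The gripper opens to 85 mm and grips with 20 to 120 N. Pads are 22 mm wide; open, the fingers measure 114 mm over their backs; the gripper's body (76 mm by 85 mm) begins 54 mm behind the grasp point. The pads swing forward as they close: fully open they stand 13 mm farther back than shut.
Start: joints at [1.583, 0.501, -0.427, 1.55, 0.221, 1.138, -0.21], TCP at [0.161, -0.63, 0.231] pointing down, gripper open.
Joint ranges: [-2.88, 2.88], [-0.31, 2.03], [-1.54, 1.56], [0.2, 2.42], [-1.41, 4.55], [0.19, 2.02], [-2.57, 2.57]. Speed limits (rad/s): [2.57, 2.57, 3.14, 3.14, 3.14, 3.14, 3.14].

### API

Orientations are given as a unit quaternion [x, y, z, w].
In Python, from workcell import ctrl gives the robot as it stands. The module is installed in compiled form; this text tells all that it offers.
- The arm moves only by the tool step_arm, never from a script. Its argument "series" is a list that holds one entry, the list of rows, each a list of 7 numbers: the shift along the world's x, y, z in units of 25 mm (1.0 is 25 mm), then the turn, a rotation vector about the world's x, y, z in units of 8 degrees (1.0 is 8 degrees), then the closure, from -1 (fully open) to 1 (shut). A call has 1 to 20 rows; each row is the pose to reach, as a shift and turn from the pose commanded when the call began; what a row does not reach only later rows make up. A row lasts 1/8 s, in which the tool goes at most 62.5 mm and 10.7 degrees, less where a joint would pass 70% of its speed; a pose out of reach is approached as far as the arm can. A call with a gripper value outside its range is refused whole. The fingers move at their own pace and stop on an object; "force" is the grip in N (left out, the last holds). Time passes only in rows, so rows that repeat a pose let the fingers close. It gives the time, the measured TCP pose, the force, the opening and the grip force at its end, in the units of the state.
- ctrl.read_state(): the state, without advancing time (a new reading comes with each control period).
- ctrl.camera(name): name is "scene" or "top"; returns the picture (420x560x3 uint8, red, green, blue); there is no depth.
- ctrl.get_calibration(name): a dict with "fx", "fy", "cx", "cy" (pixels), "dist_coeffs" ([k1, k2, p1, p2, k3] as OpenCV has them; the pictures are not rectified), "rvec" (rotation vector, rad) and "tvec" (3), from world to camera coordinates, as OpenCV has them. Camera axes: x right, y down, z forward; pixel columns grow to the right and rows downward; lengths in m; the calibration is good to about 2 mm. A picture is of the moment at which its call begins. get_calibration takes no time and is no camera call.
- ctrl.job_done(): hands the job in; it is judged then, once.
The state is a dict: "clock": time; "joint_positions": joint angles; "qvel": joint speeds; "joint_efforts": joint torques, N m; "tool_pos": TCP position; "tcp_rot": TCP orientation; "wrist_force": force on the tool from outside, world axes, zero at the start; "ft_torque": the same for the moment, N m; "opening": finger opening in m; "finger_force": force on a finger pad.
Only numpy, scipy, OpenCV 4.12 (cv2) and the standard library are available. Lean on these libraries where they do the work, as an engineer would, in place of code of your own. Each camera call takes 0.05 s, during which the arm holds its last target. There are 200 camera calls.

## Working session

There is one attempt and no reset: what is moved stays moved. The work goes in short steps, Python scripts to look and compute and a tool call to move; the robot and the scene stay as the last step left them, time stands still between calls to the robot, and variables do not carry over. Pictures are saved under pics/ and viewed, at most 10 in all, crops included, and the job is handed in when it is done.

Besides the shell and the picture viewer there is one more tool, called after "Emit:" as name(argument=value, ...) on one line, values as JSON. step_arm: Moves the arm, as the interface text tells. Its arguments: {"type":"object","properties":{"series":{"type":"array","items":{"type":"array","items":{"type":"array","items":{"type":"number"}}}},"force":{"type":"number"}},"required":["series"]}

```bash
mkdir -p pics && cat > h.py <<'E'
import numpy as np, cv2
from workcell import ctrl
from scipy.spatial.transform import Rotation as R
def snap(n,f):
    im=ctrl.camera(n); cv2.imwrite('pics/'+f,im[:,:,::-1]); return im
def K(n):
    c=ctrl.get_calibration(n); return np.array([[c['fx'],0,c['cx']],[0,c['fy'],c['cy']],[0,0,1.]]),np.array(c['dist_coeffs'],float),np.array(c['rvec'],float),np.array(c['tvec'],float)
def ray(n,px):
    k,d,r,t=K(n); M=cv2.Rodrigues(r)[0]
    u=cv2.undistortPoints(np.array([[px]],float),k,d)[0,0]
    return -M.T@t.ravel(), M.T@np.array([u[0],u[1],1])
def atz(n,px,z):
    o,v=ray(n,px); return o+v*(z-o[2])/v[2]
def tri(p1,p2):
    (a,u),(b,v)=ray('scene',p1),ray('top',p2)
    s=np.linalg.lstsq(np.c_[u,-v],b-a,rcond=None)[0]
    P,Q=a+u*s[0],b+v*s[1]; return (P+Q)/2,np.linalg.norm(P-Q)
def proj(n,P):
    k,d,r,t=K(n); return cv2.projectPoints(np.array(P,float).reshape(-1,1,3),r,t,k,d)[0][:,0]
E
python3 - <<'E'
from h import *
snap('scene','s0.png');snap('top','t0.png')
for n in('scene','top'):print(n,ray(n,(280,210)))
s=ctrl.read_state();print(s['tool_pos'],s['tcp_rot'],s['clock'],s['opening'],ctrl.hold_point_z)
print(R.from_quat(s['tcp_rot']).as_matrix())
E
```

```text
scene (array([1.5848278 , 0.60515006, 1.04191955]), array([-0.64770854, -0.48198661, -0.59006494]))
top (array([ 0.35616402, -0.16462287,  1.14897385]), array([ 0.19645497,  0.02437874, -0.98029882]))
[ 0.1611171  -0.62904571  0.23034798] [ 9.92146076e-01  1.25081302e-01 -6.76178524e-05 -9.09859907e-04] 0.1 0.0853176275181635 0.0187
[[ 9.68709326e-01  2.48197724e-01 -3.61786498e-04]
 [ 2.48197970e-01 -9.68707680e-01  1.78851241e-03]
 [ 9.34393505e-05 -1.82234333e-03 -9.99998335e-01]]
```

View pics/s0.png

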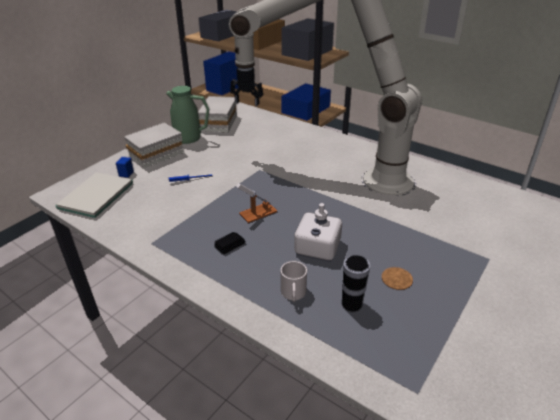

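View pics/t0.png

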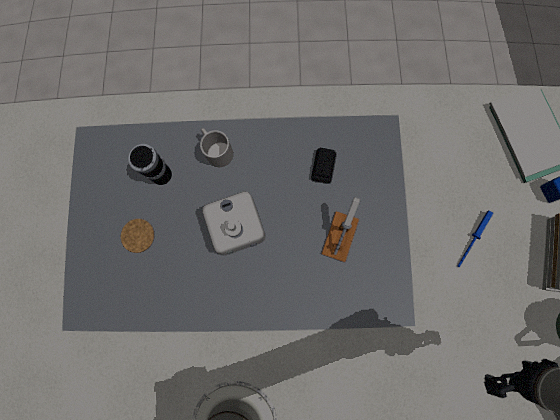

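Scene view: humidifier (318,235) with cap (321,215), stand and rod (258,205), mouse (230,243), mug (293,280), tumbler (355,283), coaster (398,278).
Top view: humidifier (233,223), knob about (232,228), stand (341,237), with the rod running from its handle at (355,200) to its tip at about (338,250), and coaster (138,235).
Rod candidates in the top view: the white/steel one in the wooden stand (348,225), and a blue one lying loose (475,238). The steel one in the stand fits the description. I'll check it in an enlarged crop.

```bash
python3 - <<'E'
from h import *
t=cv2.imread('pics/t0.png');s=cv2.imread('pics/s0.png')
f=lambda im,x,y,w,h:cv2.resize(im[y:y+h,x:x+w],(400,300),interpolation=cv2.INTER_CUBIC)
cv2.imwrite('pics/c0.png',np.vstack([np.hstack([f(t,310,190,80,60+0),f(t,193,185,80,60)]),np.hstack([f(s,220,170,80,60),f(s,285,195,80,60)])]))
cv2.imwrite('pics/c0.png',np.vstack([np.hstack([f(t,290,188,107,80),f(t,183,180,107,80)]),np.hstack([f(s,220,170,80,60),f(s,285,195,80,60)])]))
E
```

```text
(no output)
```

View pics/c0.png

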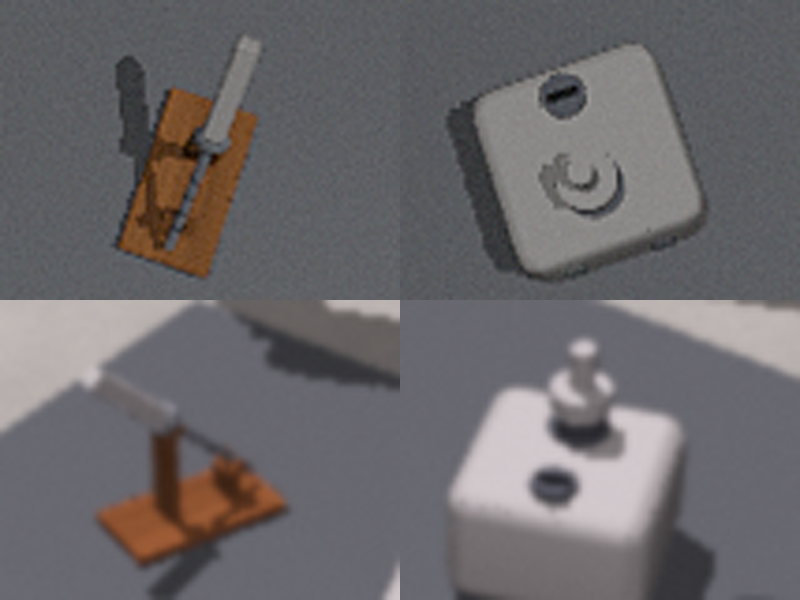

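The crop confirms that the rod in the stand has a white handle, a collar and a steel probe, so it is the one meant; the blue one is a decoy. Next I'll fit the poses.

```bash
python3 - <<'E'
from h import *
from scipy.optimize import least_squares
T=np.array([[356.9,199.2],[346.4,226.7],[336,252.8]]);S=np.array([[239,186],[254.4,194],[270,203]])
def pts(p):
    c=np.array(p[:3]);d=np.array([np.cos(p[3]),np.sin(p[3]),1])/2**.5
    return c+np.outer([.186,.103,0],d)
f=lambda p:np.r_[(proj('top',pts(p))-T).ravel(),(proj('scene',pts(p))-S).ravel()]
r=least_squares(f,[.4,-.3,.05,-.2]);print('gauge tip,yaw',r.x,f(r.x).round(1))
print('grip',r.x[:3]+.146*np.array([np.cos(r.x[3]),np.sin(r.x[3]),1])/2**.5)
print('cap top tri',tri((321.6,204.4),(231.2,224.8)),'at z',atz('top',(231.2,224.8),.167),atz('scene',(321.6,204.4),.167))
print('nozzle',atz('top',(226.6,205.3),.108),atz('scene',(315.8,231.8),.108))
# coaster by colour
for n,z,box in(('top',.006,(110,165,210,260)),('scene',.006,(375,420,260,295))):
    im=cv2.imread('pics/%s0.png'%n[0]).astype(int);x0,x1,y0,y1=box
    m=(im[:,:,2]-im[:,:,0]>30);m2=np.zeros_like(m);m2[y0:y1,x0:x1]=m[y0:y1,x0:x1]
    y,x=np.nonzero(m2);print('coaster',atz(n,(x.mean(),y.mean()),z),len(x))
print('tumbler',atz('top',(145,155),.173),atz('scene',(355,265),.173),'mug',atz('top',(215,146),.09),'mouse',atz('top',(323,166),.03))
E
```

```text
gauge tip,yaw [ 0.45272684 -0.28632701  0.02095198 -0.34079114] [-0.8  0.6 -0.  -1.1 -0.6  1.8 -0.9 -0.6 -1.5 -0.2 -0.2  0.4]
grip [ 0.55002729 -0.3208324   0.12418957]
cap top tri (array([ 0.51876007, -0.01881333,  0.16625831]), np.float64(0.0030305126158980556)) at z [ 0.51942502 -0.02021779  0.167     ] [ 0.51879707 -0.01703912  0.167     ]
nozzle [0.58118163 0.00058671 0.108     ] [0.58802693 0.00765921 0.108     ]
coaster [0.52234432 0.27795128 0.006     ] 881
coaster [0.52459685 0.28052552 0.006     ] 551
tumbler [0.70489789 0.20207232 0.173     ] [0.71688991 0.21664153 0.173     ] mug [0.75277017 0.03656989 0.09      ] mouse [ 0.70489067 -0.26211226  0.03      ]
```

Emit:
step_arm(series=[[[14.32,24.44,0,0,0,0,-0.3],[14.32,24.44,0,0,0,0,-0.3],[14.32,24.44,0,0,0,0,-0.3],[14.32,24.44,0,0,0,0,-0.3],[14.32,24.44,0,0,0,0,-0.3],[14.32,24.44,0,0,0,0,-0.3],[14.32,24.44,0,0,0,0,-0.3],[14.32,24.44,0,0,0,0,-0.3],[14.32,24.44,0,0,0,0,-0.3],[14.32,24.44,0,0,0,0,-0.3],[14.32,24.44,0,0,0,0,-0.3],[14.32,24.44,0,0,0,0,-0.3],[14.32,24.44,0,0,0,0,-0.3],[14.32,24.44,0,0,0,0,-0.3],[14.32,24.44,0,0,0,0,-0.3],[14.32,24.44,0,0,0,0,-0.3]]], force=40)

```text
clock: 2.1
tool_pos: [0.519, -0.02, 0.2313]
tcp_rot: [0.992, 0.124, -0.0, 0.0]
wrist_force: [0.4, -0.1, 0.0]
opening: 0.0556
finger_force: 0.0
```

Emit:
step_arm(series=[[[0,0,-2,0,0,0,-0.3],[0,0,-3,0,0,0,-0.3],[0,0,-3.6,0,0,0,-0.3],[0,0,-3.6,0,0,0,-0.3],[0,0,-3.6,0,0,0,1],[0,0,-3.6,0,0,0,1],[0,0,-3.6,0,0,0,1],[0,0,-3.6,0,0,0,1],[0,0,-3.6,0,0,0,1],[0,0,-3.6,0,0,0,1]]])

```text
clock: 3.35
tool_pos: [0.5203, -0.0187, 0.1425]
tcp_rot: [0.992, 0.125, 0.001, 0.0]
wrist_force: [-0.6, -0.3, 6.6]
opening: 0.0167
finger_force: 39.0
```

Emit:
step_arm(series=[[[0,0,1,0,0,0,1],[0,0,2,0,0,0,1],[0,0,2.5,0,0,0,1],[0.02,2,2.5,0,0,0,1],[0.05,4,2.5,0,0,0,1],[0.08,6,2.5,0,0,0,1],[0.11,8,2.5,0,0,0,1],[0.14,10,2.5,0,0,0,1],[0.17,11.4,1.5,0,0,0,1],[0.17,11.95,0,0,0,0,1],[0.17,11.95,-1.8,0,0,0,1],[0.17,11.95,-3,0,0,0,1],[0.17,11.95,-3.6,0,0,0,1],[0.17,11.95,-3.9,0,0,0,1],[0.17,11.95,-3.9,0,0,0,1]]])

```text
clock: 5.22
tool_pos: [0.524, 0.2802, 0.0442]
tcp_rot: [0.992, 0.125, 0.0, -0.0]
wrist_force: [-0.0, 0.2, -0.5]
opening: 0.0163
finger_force: 39.1
```

```bash
python3 - <<'E'
from h import *
s=snap('scene','s1.png');t=snap('top','t1.png')
s,t=s[:,:,::-1],t[:,:,::-1]
f=lambda im,x,y,w,h:cv2.resize(im[y:y+h,x:x+w],(400,300),interpolation=cv2.INTER_CUBIC)
cv2.imwrite('pics/c1.png',np.hstack([np.vstack([f(t,98,195,80,60),f(t,193,190,80,60)]),np.vstack([f(s,358,240,80,60),f(s,285,195,80,60)])]))
print(ctrl.read_state()['tool_pos'],ctrl.read_state()['clock'])
E
```

```text
[0.52444882 0.28054853 0.04496931] 5.325
```

View pics/c1.png

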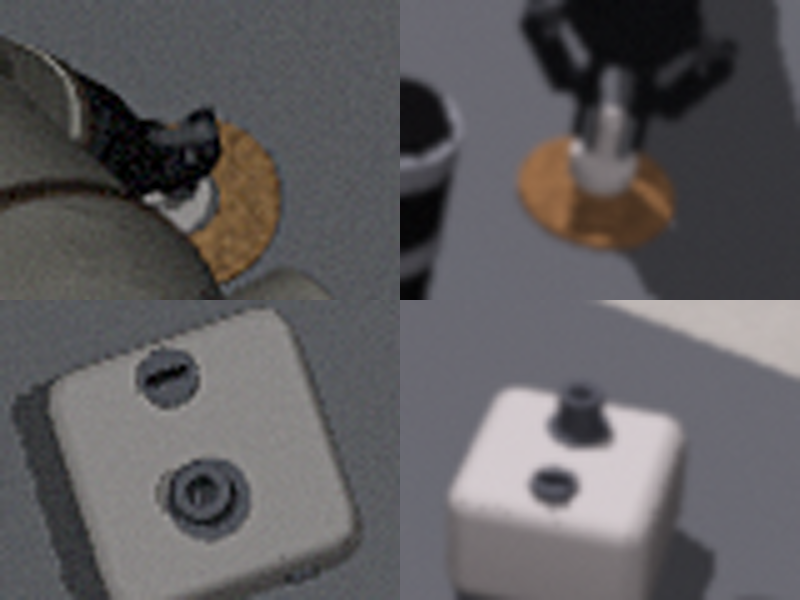

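The crop shows the cap upright in the grip and just above the coaster. The neck mouth is open, at about top (233.6,228.0) and scene (321.4,213).

Emit:
step_arm(series=[[[0,0,-0.3,0,0,0,1],[0,0,-0.5,0,0,0,1],[0,0,-0.54,0,0,0,1],[0,0,-0.54,0,0,0,1]]])

```text
clock: 5.82
tool_pos: [0.5236, 0.2799, 0.0305]
tcp_rot: [0.992, 0.125, 0.0, 0.0]
wrist_force: [-0.6, -0.8, 3.7]
opening: 0.0165
finger_force: 39.6
```

```bash
python3 - <<'E'
from h import *
print(tri((321.4,213),(233.6,228)),atz('top',(233.6,228),.13),atz('scene',(321.4,213),.13))
# refine: dark bore blob / ring by threshold
t=cv2.cvtColor(cv2.imread('pics/t1.png'),6);s=cv2.cvtColor(cv2.imread('pics/s1.png'),6)
print(t[217:240,222:246]);print(s[208:219,312:331])
E
```

```text
(array([ 0.51641022, -0.01929279,  0.12933584]), np.float64(0.003500737379290008)) [ 0.51721617 -0.02088258  0.13      ] [ 0.51619222 -0.01739616  0.13      ]
[[133 132 136 134 133 138 135 133 136 130 134 134 134 134 134 132 136 133
  134 133 136 135 132 133]
 [132 132 131 139 133 130 136 135 135 135 133 132 135 134 134 131 133 136
  133 131 132 138 134 134]
 [135 134 136 138 131 134 135 133 134 138 134 134 136 137 136 133 132 136
  137 131 132 130 134 134]
 [135 135 132 134 133 134 133 133 133 137 139 138 134 134 135 139 135 137
  137 135 135 134 132 131]
 [135 136 134 133 134 134 137 140 141 131 126 113 115 113 119 129 132 135
  140 134 133 134 137 134]
 [135 133 132 135 135 136 139 133 128  76  47  72  75  74  72  72  82 118
  134 139 132 135 134 134]
 [134 133 135 135 133 132 129  77  55  72  77  82  79  77  64  73  76  74
  106 136 135 135 136 132]
 [133 133 134 132 103  98  56  65  78  87  79  75  75  87  80  75  75  81
   75 104 142 136 136 135]
 [133 135 138  87 104  75  61  79  82  79  44  23  36  70  89  80  64  79
   76  84 135 140 134 132]
 [135 139 129 101 106  34  77  8
[... 1574 characters left out ...]
 103 104 102 104 104 106 106 106 106 106 105
  105]
 [109 107 107 105 105 103  99  94  91  92  93  99 102 105 105 105 106 106
  106]
 [125 118 114 111 105  98  90  75  70  69  81  88  95 101 105 106 105 106
  106]
 [166 157 147 136 114  96  81  61  53  52  59  76  90  94 102 106 105 105
  106]
 [198 195 192 178 140  99  84  71  61  57  62  76  83  87 102 108 107 107
  106]
 [205 205 204 192 143  87  74  78  75  73  76  75  73  90 123 129 124 117
  113]
 [206 206 204 187 135  74  52  57  62  62  60  55  63 112 162 172 164 153
  145]
 [206 204 196 168 113  61  43  44  48  48  46  44  57 114 174 196 197 194
  191]
 [206 200 175 130  83  50  41  42  45  46  44  42  50  92 151 193 204 204
  205]]
```

Emit:
step_arm(series=[[[0,0,0,0,0,0,-0.3],[0,0,0,0,0,0,-0.3],[0,0,0,0,0,0,-0.3],[0,0,2,0,0,0,-0.3],[0,0,4,0,0,0,-0.3],[0,0,6,0,0,0,-0.3],[0,0,8.8,0,0,0,-0.3],[0,-2,8.8,0,0,0,-0.3],[0,-4,8.8,0,0,0,-0.3],[0,-6,8.8,0,0,0,-0.3],[0,-6,8.8,0,0,0,-0.3]]])

```text
clock: 7.2
tool_pos: [0.5242, 0.1243, 0.2498]
tcp_rot: [0.993, 0.121, -0.0, 0.002]
wrist_force: [-1.0, -0.5, -0.5]
opening: 0.0555
finger_force: 0.0
```

```bash
cat >> h.py <<'E'
def rot(az,tilt,flip=1):
    # tool z tilted 'tilt' from down toward azimuth az; y level
    z=np.array([np.sin(tilt)*np.cos(az),np.sin(tilt)*np.sin(az),-np.cos(tilt)])
    y=flip*np.array([np.sin(az),-np.cos(az),0]); return R.from_matrix(np.c_[np.cross(y,z),y,z])
def units(pos,Rt):
    s=ctrl.read_state();d=(Rt*R.from_quat(s['tcp_rot']).inv()).as_rotvec()
    return ((np.array(pos)-s['tool_pos'])/.025).round(2),np.degrees(d/8).round(2)
E
python3 - <<'E'
from h import *
s,t=snap('scene','s2.png'),snap('top','t2.png')
for n in('tool_pos','tcp_rot','joint_positions','wrist_force'):print(n,np.round(ctrl.read_state()[n],3))
print(units((.517,-.019,.25),rot(0,0)),units((.517,-.019,.25),rot(0,np.pi/4)))
f=lambda im,x,y,w,h:cv2.resize(im[y:y+h,x:x+w,::-1],(400,300),interpolation=cv2.INTER_CUBIC)
cv2.imwrite('pics/c2.png',np.vstack([np.hstack([f(t,320,190,53,40),f(t,320,222,53,40)]),np.hstack([f(s,233,178,53,40),f(s,358,240,80,60)])]))
E
```

```text
tool_pos [0.524 0.13  0.25 ]
tcp_rot [ 0.992  0.124  0.    -0.   ]
joint_positions [ 0.397  0.362 -0.851  1.799  0.301  1.116 -1.877]
wrist_force [-0.447  0.332 -0.081]
(array([-0.27, -5.94, -0.02]), array([-0.  ,  0.  , -1.78])) (array([-0.27, -5.94, -0.02]), array([ 0.7 , -5.59, -1.69]))
```

View pics/c2.png

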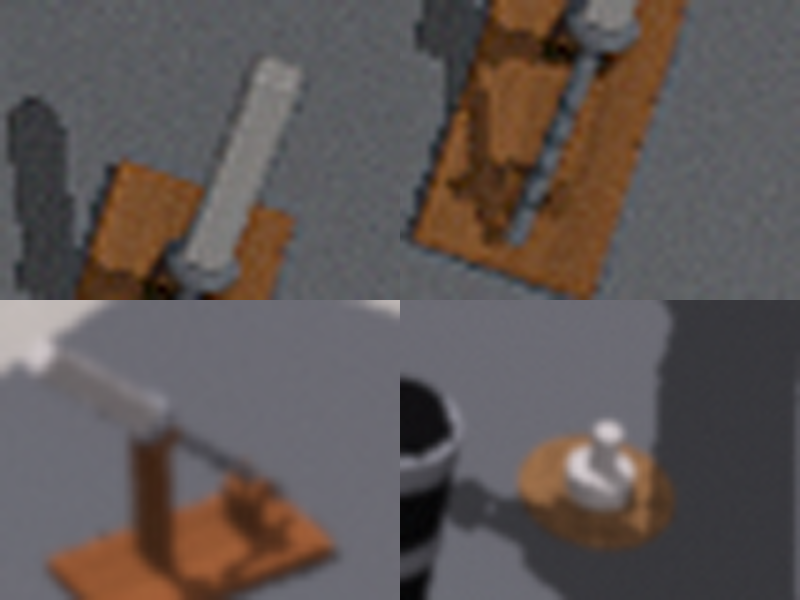

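The cap stands upright and centred on the coaster. Refined rod points: top: end face (357.1,200), collar (347,225.7), tip (335.2,254); scene: end (238.6,185.3), collar (254.6,193.3). Next I'll test the 45° tilt in free air above the neck.

Emit:
step_arm(series=[[[-0.1,-2,1,0,0,-0.8,-0.3],[-0.2,-4,2,0,0,-1.7,-0.3],[-0.27,-5.94,2,0.1,-1.2,-1.7,-0.3],[-0.27,-5.94,2,0.3,-2.4,-1.7,-0.3],[-0.27,-5.94,2,0.5,-3.6,-1.7,-0.3],[-0.27,-5.94,2,0.6,-4.8,-1.7,-0.3],[-0.27,-5.94,2,0.7,-5.59,-1.69,-0.3],[-0.27,-5.94,2,0.7,-5.59,-1.69,-0.3],[-0.27,-5.94,2,0.7,-5.59,-1.69,-0.3]]])

```text
clock: 8.43
tool_pos: [0.5186, -0.0161, 0.3014]
tcp_rot: [0.924, 0.003, 0.382, -0.0]
wrist_force: [-0.6, 0.9, 0.1]
opening: 0.0555
finger_force: 0.0
```

```bash
python3 - <<'E'
from h import *
from scipy.optimize import least_squares
for n in('tool_pos','tcp_rot','joint_positions','clock'):print(n,np.round(ctrl.read_state()[n],3))
T=np.array([[357.1,200],[347,225.7],[335.2,254]]);S=np.array([[238.6,185.3],[254.6,193.3]])
def pts(p):
    d=np.array([np.cos(p[3]),np.sin(p[3]),1])/2**.5
    return p[:3]+np.outer([.186,.103,0],d)
f=lambda p:np.r_[(proj('top',pts(p))-T).ravel(),(proj('scene',pts(p)[:2])-S).ravel()]
r=least_squares(f,[.4,-.3,.05,-.2]);print('gauge tip,yaw',r.x,f(r.x).round(1))
g=r.x[:3]+.146*np.array([np.cos(r.x[3]),np.sin(r.x[3]),1])/2**.5
print('grip',g)
print(units(g+[0,0,.1],rot(r.x[3],0)))
E
```

```text
tool_pos [ 0.519 -0.016  0.301]
tcp_rot [ 0.924  0.003  0.382 -0.   ]
joint_positions [ 0.634 -0.236 -0.574  2.423 -0.853  0.191 -0.761]
clock 8.425
gauge tip,yaw [ 0.45238462 -0.2849849   0.0222528  -0.36157318] [-0.4  0.1 -0.5  0.1 -0.3  0.7 -0.5 -0.4 -1.6  0.1]
grip [ 0.54894702 -0.3215048   0.12549039]
(array([  1.21, -12.22,  -3.04]), array([ 1.01,  5.55, -2.49]))
```

Emit:
step_arm(series=[[[0,-2,0,0.2,1.1,-0.5,-0.3],[0.2,-4,0,0.4,2.2,-1,-0.3],[0.4,-6,0,0.6,3.3,-1.5,-0.3],[0.7,-8,-1,0.8,4.4,-2,-0.3],[1,-10,-2,1.01,5.55,-2.49,-0.3],[1.21,-12.22,-3.04,1.01,5.55,-2.49,-0.3],[1.21,-12.22,-3.04,1.01,5.55,-2.49,-0.3],[1.21,-12.22,-3.04,1.01,5.55,-2.49,-0.3]]])

```text
clock: 9.43
tool_pos: [0.5478, -0.3272, 0.2213]
tcp_rot: [0.983, -0.184, -0.002, 0.001]
wrist_force: [-0.3, 0.5, -0.3]
opening: 0.0554
finger_force: 0.0
```

```bash
python3 - <<'E'
from h import *
for n in('tool_pos','joint_positions','clock'):print(n,np.round(ctrl.read_state()[n],3))
print(units((.549,-.3215,.1065),rot(-.362,0)))
E
```

```text
tool_pos [ 0.548 -0.327  0.221]
joint_positions [ 1.039  0.575 -0.78   1.581  0.431  1.169 -1.774]
clock 9.425
(array([ 0.05,  0.23, -4.59]), array([ 0.01, -0.03,  0.05]))
```

Emit:
step_arm(series=[[[0,0,-2,0,0,0,-0.3],[0,0,-2,0,0,0,-0.3],[0,0,-2,0,0,0,-0.3]]])

```text
clock: 9.8
tool_pos: [0.5497, -0.3232, 0.1768]
tcp_rot: [0.984, -0.18, 0.001, 0.001]
wrist_force: [0.1, -0.4, 0.4]
opening: 0.0557
finger_force: 0.0
```

```bash
python3 - <<'E'
from h import *
print(np.round(ctrl.read_state()['tool_pos'],4),units((.549,-.3215,.1065),rot(-.362,0)))
snap('top','t3.png');snap('scene','s3.png')
E
```

```text
[ 0.5497 -0.3232  0.1768] (array([-0.03,  0.07, -2.81]), array([0.02, 0.  , 0.01]))
```

Emit:
step_arm(series=[[[0,0.05,-1.5,0,0,0,-0.3],[0,0.05,-2.5,0,0,0,-0.3],[0,0.05,-2.8,0,0,0,-0.3],[0,0.05,-2.8,0,0,0,-0.3],[0,0.05,-2.8,0,0,0,0.2],[0,0.05,-2.8,0,0,0,0.6],[0,0.05,-2.8,0,0,0,1],[0,0.05,-2.8,0,0,0,1],[0,0.05,-2.8,0,0,0,1],[0,0.05,-2.8,0,0,0,1],[0,0.05,-2.8,0,0,0,1]]], force=60)

```text
clock: 11.28
tool_pos: [0.5495, -0.3226, 0.1061]
tcp_rot: [0.984, -0.181, 0.0, 0.001]
wrist_force: [0.0, 0.9, 6.5]
opening: 0.0151
finger_force: 59.3
```

Emit:
step_arm(series=[[[0,0,0.6,0,0,0,1],[0,0,1.5,0,0,0,1],[0,0,2.8,0,0,0,1],[0,0,4.2,0,0,0,1],[0,0,5.6,0,0,0,1],[0,0,6.8,0,0,0,1],[0,0,6.8,0,0,0,1]]])

```text
clock: 12.15
tool_pos: [0.5504, -0.3231, 0.2794]
tcp_rot: [0.983, -0.181, 0.003, 0.003]
wrist_force: [-0.4, -0.1, -0.0]
opening: 0.0151
finger_force: 58.5
```

```bash
python3 - <<'E'
from h import *
g=np.array([.517,-.019,.13+.046+.13])
for az in(-90,-60,60):
    a=np.radians(az);Rt=rot(a,np.pi/4);p=g+.0187*Rt.as_matrix()[:,2]
    print(az,units(p,Rt),p)
print(ctrl.read_state()['joint_positions'])
E
```

```text
-90 (array([-1.33, 11.63,  0.53]), array([-4.86, -3.38, -8.17])) [ 0.517     -0.0322229  0.2927771]
-60 (array([-1.07, 11.71,  0.53]), array([-3.67, -4.35, -4.63])) [ 0.52361145 -0.03045136  0.2927771 ]
60 (array([-1.07, 12.62,  0.53]), array([ 2.05, -5.69,  9.57])) [ 0.52361145 -0.00754864  0.2927771 ]
[ 1.05131936  0.51951961 -0.80873629  1.52559752  0.39168122  1.25733447
 -1.74578687]
```

Emit:
step_arm(series=[[[0,1,0.8,-0.4,-0.3,-0.7,1],[0,2,1.2,-0.9,-0.6,-1.5,1],[-0.1,3.5,1.5,-1.5,-1,-2.5,1],[-0.3,5,1.5,-2.1,-1.4,-3.5,1],[-0.5,6.5,1.5,-2.7,-1.9,-4.5,1],[-0.7,8,1.5,-3.3,-2.3,-5.5,1],[-0.9,9.5,1.5,-3.9,-2.7,-6.5,1],[-1.1,10.6,1.3,-4.4,-3.05,-7.4,1],[-1.3,11.4,1,-4.86,-3.38,-8.17,1],[-1.33,11.63,0.53,-4.86,-3.38,-8.17,1],[-1.33,11.63,0.53,-4.86,-3.38,-8.17,1],[-1.33,11.63,0.53,-4.86,-3.38,-8.17,1]]])

```text
clock: 13.65
tool_pos: [0.5105, -0.0829, 0.2547]
tcp_rot: [0.813, -0.528, 0.105, 0.222]
wrist_force: [1.2, -1.7, -3.2]
opening: 0.0152
finger_force: 58.5
```

```bash
python3 - <<'E'
from h import *
a=-np.pi/2;Rt=rot(a,np.pi/4);p=np.array([.517,-.019,.306])+.0187*Rt.as_matrix()[:,2]
for n in('tool_pos','joint_positions','clock'):print(n,np.round(ctrl.read_state()[n],3))
print(units(p,Rt))
s,t=snap('scene','s4.png'),snap('top','t4.png')
f=lambda im,x,y,w,h:cv2.resize(im[y:y+h,x:x+w,::-1],(400,300),interpolation=cv2.INTER_CUBIC)
cv2.imwrite('pics/c4.png',np.hstack([f(s,281,160,80,60),f(t,193,190,80,60)]))
E
```

```text
tool_pos [ 0.511 -0.083  0.255]
joint_positions [-1.143  0.642  1.305  1.887 -0.137  1.081 -2.552]
clock 13.65
(array([0.26, 2.03, 1.52]), array([-2.17, -2.23, -2.24]))
```

View pics/c4.png

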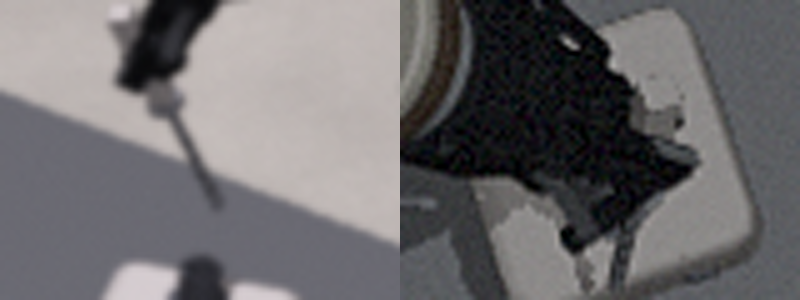

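Emit:
step_arm(series=[[[0,0,1.5,0,0,0,1],[0,0,1.5,0,0,0,1],[0,0,1.5,0,0,0,1],[0,0,1.5,0,0,0,1]]])

```text
clock: 14.25
tool_pos: [0.5116, -0.0827, 0.291]
tcp_rot: [0.815, -0.526, 0.104, 0.222]
wrist_force: [0.1, 0.7, -1.0]
opening: 0.0153
finger_force: 58.8
```

```bash
python3 - <<'E'
from h import *
a=-np.pi/2;Rt=rot(a,np.pi/4);p=np.array([.517,-.019,.306+.037])+.0187*Rt.as_matrix()[:,2]
for n in('tool_pos','joint_positions','qvel'):print(n,np.round(ctrl.read_state()[n],3))
print(units(p,Rt))
print(R.from_quat(ctrl.read_state()['tcp_rot']).as_matrix().round(2))
E
```

```text
tool_pos [ 0.512 -0.083  0.291]
joint_positions [-1.17   0.601  1.344  1.846 -0.098  1.148 -2.547]
qvel [ 0.001  0.002  0.006 -0.004  0.001 -0.     0.001]
(array([0.22, 2.02, 1.55]), array([-2.18, -2.25, -2.27]))
[[ 0.43 -0.9  -0.06]
 [-0.81 -0.35 -0.47]
 [ 0.4   0.25 -0.88]]
```

```bash
python3 - <<'E'
from h import *
print(units((.53,-.12,.33),rot(np.radians(10),.35)))
E
```

```text
(array([ 0.74, -1.49,  1.56]), array([ 2.02, -0.45,  9.72]))
```

Emit:
step_arm(series=[[[0,-1,1,0,0,1,1],[0,-2,1,0,0,2,1],[0,-2,1,0,0,3,1],[0,-2,1,0,0,3,1],[0,-2,1,0,0,3,1]]])

```text
clock: 14.88
tool_pos: [0.5127, -0.1318, 0.3169]
tcp_rot: [0.906, -0.345, 0.148, 0.195]
wrist_force: [-0.8, 0.4, -0.2]
opening: 0.0151
finger_force: 58.6
```

```bash
python3 - <<'E'
from h import *
for n in('tool_pos','joint_positions','qvel'):print(n,np.round(ctrl.read_state()[n],3))
print(units((.53,-.12,.33),rot(np.radians(10),.35)))
print(R.from_quat(ctrl.read_state()['tcp_rot']).as_matrix().round(2))
E
```

```text
tool_pos [ 0.513 -0.132  0.317]
joint_positions [-1.339  0.352  1.473  1.985  0.133  0.932 -2.276]
qvel [ 0.004  0.019 -0.005 -0.012  0.003 -0.002  0.004]
(array([0.69, 0.47, 0.52]), array([ 1.97, -0.  ,  6.75]))
[[ 0.72 -0.68  0.13]
 [-0.57 -0.69 -0.46]
 [ 0.4   0.25 -0.88]]
```

Emit:
step_arm(series=[[[0.1,0.1,0.1,0.3,0,1,1],[0.2,0.1,0.2,0.6,0,2,1],[0.3,0.2,0.3,0.9,0,3,1],[0.4,0.3,0.4,1.2,0,4,1],[0.5,0.3,0.5,1.5,0,5,1],[0.6,0.4,0.5,1.8,0,6,1],[0.69,0.47,0.52,1.97,0,6.75,1],[0.69,0.47,0.52,1.97,0,6.75,1],[0.69,0.47,0.52,1.97,0,6.75,1]]])

```text
clock: 16.0
tool_pos: [0.5297, -0.1206, 0.3303]
tcp_rot: [0.981, 0.086, 0.173, -0.014]
wrist_force: [-0.7, 1.3, -0.7]
opening: 0.015
finger_force: 59.0
```

```bash
python3 - <<'E'
from h import *
for n in('tool_pos','joint_positions','qvel'):print(n,np.round(ctrl.read_state()[n],3))
for az in (30,60,90):
    a=np.radians(az);Rt=rot(a,np.pi/4);p=np.array([.517,-.019,.33])+.0187*Rt.as_matrix()[:,2]
    print(az,units(p,Rt))
E
```

```text
tool_pos [ 0.53  -0.121  0.33 ]
joint_positions [-1.243 -0.298  1.325  2.005  0.25   0.88  -1.404]
qvel [-0.01  -0.005 -0.007  0.007 -0.002 -0.002  0.014]
30 (array([-0.05,  4.33, -0.54]), array([ 1.09, -2.94,  2.47]))
60 (array([-0.24,  4.52, -0.54]), array([ 1.86, -2.63,  6.16]))
90 (array([-0.51,  4.59, -0.54]), array([ 2.6 , -2.16,  9.84]))
```

Emit:
step_arm(series=[[[0,0.6,0,0.3,-0.4,0.9,1],[0,1.2,0,0.6,-0.8,1.8,1],[-0.1,1.8,0,0.9,-1.2,2.7,1],[-0.1,2.4,0,1.2,-1.6,3.6,1],[-0.2,3,0,1.4,-2,4.5,1],[-0.2,3.7,0,1.65,-2.35,5.4,1],[-0.24,4.52,-0.2,1.86,-2.63,6.16,1],[-0.24,4.52,-0.54,1.86,-2.63,6.16,1],[-0.24,4.52,-0.54,1.86,-2.63,6.16,1],[-0.24,4.52,-0.54,1.86,-2.63,6.16,1]]])

```text
clock: 17.25
tool_pos: [0.5022, 0.0038, 0.3341]
tcp_rot: [0.804, 0.459, 0.332, -0.179]
wrist_force: [-0.1, 0.2, -1.1]
opening: 0.0151
finger_force: 59.0
```

```bash
python3 - <<'E'
from h import *
for n in('tool_pos','joint_positions','qvel'):print(n,np.round(ctrl.read_state()[n],3))
for az in (60,90):
    a=np.radians(az);Rt=rot(a,np.pi/4);p=np.array([.517,-.019,.33])+.0187*Rt.as_matrix()[:,2]
    print(az,units(p,Rt))
s,t=snap('scene','s5.png'),snap('top','t5.png')
f=lambda im,x,y,w,h:cv2.resize(im[y:y+h,x:x+w,::-1],(400,300),interpolation=cv2.INTER_CUBIC)
cv2.imwrite('pics/c5.png',np.hstack([f(s,281,160,80,60),f(t,153,160,160,120)]))
E
```

```text
tool_pos [0.502 0.004 0.334]
joint_positions [-1.261 -0.306  1.563  2.122 -0.575  0.912  0.133]
qvel [ 0.001 -0.001  0.001 -0.006 -0.004  0.004  0.012]
60 (array([ 0.86, -0.45, -0.69]), array([0.13, 0.06, 0.11]))
90 (array([ 0.59, -0.38, -0.69]), array([0.11, 0.1 , 3.86]))
```

View pics/c5.png

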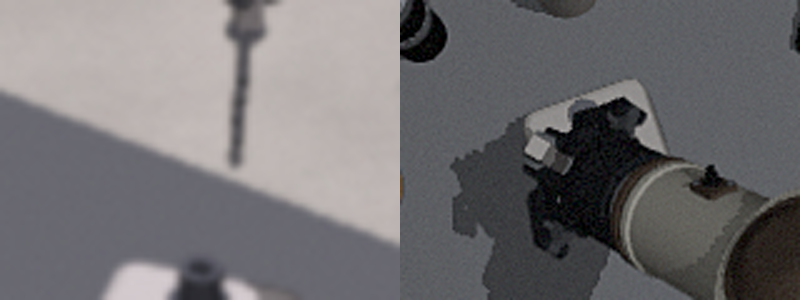

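The rod is vertical and held above the neck, and the arm is at its joint limits about 20 mm off target. I'll come lower and turn the azimuth on a little.

Emit:
step_arm(series=[[[0.4,-0.2,-0.5,0.1,0.1,0.7,1],[0.7,-0.4,-1,0.1,0.1,1.4,1],[0.72,-0.42,-1.5,0.12,0.08,2,1],[0.72,-0.42,-1.9,0.12,0.08,2,1],[0.72,-0.42,-1.9,0.12,0.08,2,1],[0.72,-0.42,-1.9,0.12,0.08,2,1]]])

```text
clock: 18.1
tool_pos: [0.4563, 0.0279, 0.3355]
tcp_rot: [0.742, 0.559, 0.305, -0.207]
wrist_force: [1.0, -0.3, -0.6]
opening: 0.0152
finger_force: 59.0
```

```bash
cat > m.py <<'E'
from h import *
import sys
az,z=float(sys.argv[1]),float(sys.argv[2])
st=ctrl.read_state()
for n in('tool_pos','joint_positions','wrist_force','clock'):print(n,np.round(st[n],4))
a=np.radians(az);Rt=rot(a,np.pi/4);p=np.array([.517,-.019,z])+.0187*Rt.as_matrix()[:,2]
print(units(p,Rt))
M=R.from_quat(st['tcp_rot']).as_matrix();u=(-M[:,2]+M[:,0])/2**.5 
u2=(-M[:,2]-M[:,0])/2**.5; u=u if u[2]>u2[2] else u2
g=st['tool_pos']-.0187*M[:,2];print('rod axis',u.round(3),'grip',g.round(4),'tip',(g-.146*u).round(4),'collar',(g-.046*u).round(4))
E
python3 m.py 75 .30
```

```text
tool_pos [0.4563 0.0279 0.3355]
joint_positions [-1.2805 -0.3059  1.5638  2.1059 -0.5192  1.0648  0.2709]
wrist_force [ 1.0386 -0.2667 -0.6146]
clock 18.1
(array([ 2.56, -1.36, -1.95]), array([0.28, 0.17, 0.23]))
rod axis [-0.024  0.039  0.999] grip [0.4522 0.0157 0.3491] tip [0.4557 0.0101 0.2033] collar [0.4533 0.014  0.3032]
```

The arm has flipped to a poor elbow branch. I'll go back towards the right-hand side to recover the original branch.

```bash
python3 - <<'E'
from h import *
print(units((.35,-.55,.38),rot(np.radians(14),0)))
E
```

```text
(array([ -4.25, -23.12,   1.78]), array([-3.72,  4.26, -7.12]))
```

Emit:
step_arm(series=[[[-0.3,-1.8,0.5,-0.3,0.3,-0.6,1],[-0.6,-3.6,1,-0.6,0.7,-1.2,1],[-1,-5.4,1.78,-0.9,1.05,-1.8,1],[-1.3,-7.2,1.78,-1.2,1.4,-2.4,1],[-1.6,-9,1.78,-1.5,1.75,-3,1],[-2,-10.8,1.78,-1.8,2.1,-3.6,1],[-2.3,-12.6,1.78,-2.1,2.45,-4.2,1],[-2.6,-14.4,1.78,-2.5,2.8,-4.8,1],[-3,-16.2,1.78,-2.8,3.2,-5.4,1],[-3.4,-18,1.78,-3.1,3.6,-6,1],[-3.8,-20,1.78,-3.4,3.9,-6.6,1],[-4.1,-22,1.78,-3.72,4.26,-7.12,1],[-4.25,-23.12,1.78,-3.72,4.26,-7.12,1],[-4.25,-23.12,1.78,-3.72,4.26,-7.12,1],[-4.25,-23.12,1.78,-3.72,4.26,-7.12,1]]])

```text
clock: 19.98
tool_pos: [0.2832, -0.4386, 0.4082]
tcp_rot: [0.992, 0.122, 0.013, 0.025]
wrist_force: [0.1, -1.1, -0.0]
opening: 0.0151
finger_force: 59.1
```

```bash
python3 m.py 75 .35
```

```text
tool_pos [ 0.2832 -0.4386  0.4082]
joint_positions [-0.8594 -0.3062  1.5641  1.7033  0.3256  1.393  -0.6634]
wrist_force [ 0.1286 -1.0727 -0.0406]
clock 19.975
(array([ 9.49, 17.3 , -2.86]), array([ 4.3 , -3.84,  7.37]))
rod axis [0.663 0.205 0.72 ] grip [ 0.2826 -0.4378  0.4269] tip [ 0.1858 -0.4676  0.3218] collar [ 0.2521 -0.4472  0.3938]
```

```bash
cat > kin.py <<'E'
import numpy as np
from scipy.optimize import least_squares
from scipy.spatial.transform import Rotation as R
import itertools
D=[([1.583,.501,-.427,1.55,.221,1.138,-.21],[.1611,-.6290,.2303],[.99215,.12508,-.00007,-.0009]),
([.397,.362,-.851,1.799,.301,1.116,-1.877],[.5244,.130,.250],[.992,.124,0,0]),
([.634,-.236,-.574,2.423,-.853,.191,-.761],[.5186,-.0161,.3014],[.924,.003,.382,0]),
([1.039,.575,-.78,1.581,.431,1.169,-1.774],[.5478,-.3272,.2213],[.983,-.184,-.002,.001]),
([1.0513,.5195,-.8087,1.5256,.3917,1.2573,-1.7458],[.5504,-.3231,.2794],[.983,-.181,.003,.003]),
([-1.143,.642,1.305,1.887,-.137,1.081,-2.552],[.5105,-.0829,.2547],[.813,-.528,.105,.222]),
([-1.17,.601,1.344,1.846,-.098,1.148,-2.547],[.5116,-.0827,.291],[.815,-.526,.104,.222]),
([-1.339,.352,1.473,1.985,.133,.932,-2.276],[.5127,-.1318,.3169],[.906,-.345,.148,.195]),
([-1.243,-.298,1.325,2.005,.25,.88,-1.404],[.5297,-.1206,.3303],[.981,.086,.173,-.014]),
([-1.261,-.306,1.563,2.122,-.575,.912,.133],[.5022,.0038,.3341],[.804,.459,.332,-.179]),
([-1.2805,-.3059,1.5638,2.1059,-.5192,1.0648,.2709],[.4563,.0279,.3355],[.742,.559,.305,-.207]),
([-.8594,-.3062,1.5641,1.7033,.3256,1.393,-.6634],[.2832,-.4386,.4082],[.992,.122,.013,.025])]
Q=np.array([d[0] for d in D]);P=np.array([d[1] for d in D]);O=R.from_quat([d[2] for d in D])
AX='zyzyzyz'
def fk(k,s,q):
    q=np.atleast_2d(q);th=q*s+k[:7]
    T=R.identity(len(q));p=np.zeros((len(q),3))
    off=k[7:].reshape(8,2) # (x,z) offsets before joint1..7 and tool
    for i in range(7):
        p=p+T.apply([off[i,0],0,off[i,1]]); T=T*R.from_euler(AX[i],th[:,i])
    return p+T.apply([off[7,0],0,off[7,1]]),T
def res(k,s):
    p,T=fk(k,s,Q); return np.r_[(p-P).ravel()*5,(T*O.inv()).as_rotvec().ravel(),.003*k[7:]]
def load(): d=np.load('kin.npz');return d['k'],d['s']
if __name__=='__main__':
    rng=np.random.default_rng(0);best=[]
    for c in itertools.product([1,-1],repeat=6):
        s=np.array([-1,*c]);b=None
        for _ in range(3):
            k0=np.zeros(23);k0[:7]=rng.choice([0,np.pi/2,-np.pi/2,np.pi],7)*np.array([1,0,1,0,1,0,1])
            k0[7:]=np.array([[0,.3],[0,0],[0,.3],[.05,0],[0,.3],[0,0],[.05,.1],[0,.15]]).ravel()
            r=least_squares(res,k0,args=(s,),max_nfev=60)
            if b is None or r.cost<b.cost:b=r
        best.append((b.cost,tuple(s),b.x))
    best.sort(key=lambda x:x[0])
    for b in best[:4]:print(b[0],b[1])
    s=np.array(best[0][1]);r=least_squares(res,best[0][2],args=(s,));print(r.cost,s,r.x[:7].round(3),r.x[7:].reshape(8,2).round(3).tolist())
    p,T=fk(r.x,s,Q);print(np.abs(p-P).max(),np.abs((T*O.inv()).as_rotvec()).max());np.savez('kin.npz',k=r.x,s=s)
E
OMP_NUM_THREADS=1 timeout 400 python3 kin.py
```

```text
0.011328645172818338 (np.int64(-1), np.int64(1), np.int64(-1), np.int64(-1), np.int64(-1), np.int64(1), np.int64(-1))
0.011328645172819138 (np.int64(-1), np.int64(1), np.int64(1), np.int64(-1), np.int64(1), np.int64(-1), np.int64(-1))
0.01132864517283983 (np.int64(-1), np.int64(-1), np.int64(-1), np.int64(1), np.int64(-1), np.int64(1), np.int64(-1))
0.011328645172877542 (np.int64(-1), np.int64(-1), np.int64(-1), np.int64(1), np.int64(-1), np.int64(-1), np.int64(-1))
0.011328645172761515 [-1  1 -1 -1 -1  1 -1] [-3.000e-03  6.000e-03  3.104e+00  7.000e-03 -3.133e+00  4.000e-03
  7.813e+00] [[0.004, 0.178], [-0.004, 0.178], [0.007, 0.233], [0.026, 0.233], [0.033, 0.238], [0.036, 0.238], [-0.031, 0.165], [-0.003, 0.165]]
0.011952081898143563 0.019301420978184516
```

```bash
cat > ik.py <<'E'
from kin import *
k,s=load()
lo=np.array([-2.88,-.31,-1.54,.2,-1.41,.19,-2.57]);hi=np.array([2.88,2.03,1.56,2.42,4.55,2.02,2.57])
def rot(az,tilt):
    z=np.array([np.sin(tilt)*np.cos(az),np.sin(tilt)*np.sin(az),-np.cos(tilt)]);y=np.array([np.sin(az),-np.cos(az),0]);return R.from_matrix(np.c_[np.cross(y,z),y,z])
def ik(p,Rt,q0,w=.02):
    def f(q):
        a,T=fk(k,s,q);return np.r_[(a[0]-p)*10,(T[0]*Rt.inv()).as_rotvec()*3,w*(q-(lo+hi)/2)/(hi-lo)]
    r=least_squares(f,np.clip(q0,lo+.02,hi-.02),bounds=(lo,hi),max_nfev=60);q=r.x
    a,T=fk(k,s,q);e=np.linalg.norm(a[0]-p)+.1*np.linalg.norm((T[0]*Rt.inv()).as_rotvec())
    return e,min((q-lo).min(),(hi-q).min()),q
if __name__=='__main__':
    rng=np.random.default_rng(1)
    for az in range(-180,180,30):
        Rt=rot(np.radians(az),np.pi/4)
        for z in(.18,.31):
            p=np.array([.517,-.019,z])+.0187*Rt.as_matrix()[:,2];S=[]
            for _ in range(14):
                e,m,q=ik(p,Rt,rng.uniform(lo,hi))
                if e<.003:S.append((m,q))
            S.sort(key=lambda x:-x[0]);u=[]
            for m,q in S:
                if all(np.abs(q-v[1]).max()>.5 for v in u):u.append((m,q))
            for m,q in u[:2]:print(az,z,round(m,2),q.round(2))
E
timeout 500 python3 ik.py
```

```text
-180 0.18 0.26 [-0.    0.79  0.    1.37  0.01  1.76  1.57]
-180 0.31 0.04 [ 0.15  0.67 -0.25  1.3   0.1   1.98  1.46]
-150 0.18 0.35 [-0.2   0.75  0.05  1.46  0.24  1.67  1.87]
-150 0.31 0.15 [-0.23  0.61  0.09  1.38  0.24  1.87  1.95]
-120 0.18 0.51 [-0.22  0.65 -0.15  1.66  0.56  1.51  2.03]
-120 0.18 0.35 [ 0.13  0.72 -0.65  1.66  0.77  1.67  1.84]
-120 0.31 0.33 [-0.28  0.48 -0.06  1.58  0.52  1.69  2.17]
-90 0.18 0.49 [ 0.16  0.59 -0.76  1.93  1.03  1.47  2.04]
-90 0.18 0.4 [-0.24  0.5  -0.25  1.92  0.85  1.28  2.17]
-90 0.31 0.3 [ 0.2   0.38 -0.79  1.85  0.9   1.58  2.27]
-90 0.31 0.17 [-0.34  0.31 -0.12  1.85  0.74  1.42  2.4 ]
-60 0.18 0.21 [-0.47  0.34  0.    2.21  1.11  0.89  2.34]
-60 0.18 0.21 [ 0.13  0.38 -0.68  2.21  1.26  1.1   2.25]
-60 0.31 0.01 [ 0.61  0.19 -1.19  2.13  1.07  1.23  2.56]
0 0.31 0.0 [-0.85 -0.25  0.77  2.42  1.02  0.19 -2.53]
0 0.31 0.0 [ 0.65 -0.2  -0.56  2.42 -0.99  0.19 -0.6 ]
30 0.18 0.0 [ 1.58  0.94 -1.54  2.41  1.53  0.32 -2.07]
30 0.18 0.0 [ 1.37  0.48 -1.13  2.4  -1.41  0.19  0.72]
30 0.31 0.1 [ 0.29 -0.08  0.07  2.32 -1.08  0.68  0.13]
60 0.18 0.27 [ 1.46  0.81 -1.27  2.15 -0.03  0.54 -0.13]
60 0.18 0.25 [ 0.49  0.36 -0.02  2.17 -1.05  0.95  0.74]
60 0.31 0.33 [ 0.59  0.13 -0.12  2.09 -0.88  1.11  0.44]
90 0.18 0.54 [ 1.06  0.69 -0.83  1.88 -0.29  1.05  0.47]
90 0.18 0.54 [ 0.67  0.54 -0.31  1.88 -0.61  1.18  0.75]
90 0.31 0.61 [ 0.67  0.35 -0.29  1.81 -0.62  1.4   0.62]
90 0.31 0.58 [ 1.17  0.5  -0.96  1.8  -0.36  1.27  0.38]
120 0.18 0.61 [ 0.79  0.77 -0.69  1.62 -0.13  1.41  0.71]
120 0.31 0.42 [ 1.02  0.77 -1.12  1.54 -0.    1.59  0.44]
120 0.31 0.37 [ 0.66  0.55 -0.48  1.55 -0.32  1.65  0.76]
150 0.18 0.35 [ 0.43  0.79 -0.41  1.44 -0.05  1.67  1.08]
150 0.31 0.15 [ 0.51  0.67 -0.54  1.36 -0.06  1.87  1.  ]
```

```bash
cat > sim.py <<'E'
from ik import *
def jac(q):
    h=1e-5;a,T=fk(k,s,np.vstack([q,q+h*np.eye(7)]))
    return np.vstack([((a[1:]-a[0])/h).T,((T[1:]*T[0].inv()).as_rotvec()/h).T]),a[0],T[0]
vm=.7*np.array([2.57,2.57,3.14,3.14,3.14,3.14,3.14])/8
def go(q,poses,dl=.02):
    # poses: list of (p,R) per row; track each row with clamped DLS
    tr=[]
    for p,Rt in poses:
        q0=q.copy()
        for _ in range(5):
            J,a,T=jac(q);e=np.r_[p-a,(Rt*T.inv()).as_rotvec()];
            e[:3]*=min(1,.0125/max(1e-9,np.linalg.norm(e[:3])));e[3:]*=min(1,.0374/max(1e-9,np.linalg.norm(e[3:])))
            W=np.ones(7);W[[*range(3)]]=1
            free=np.ones(7,bool)
            for _ in range(4):
                Jf=J[:,free];d=np.zeros(7);d[free]=Jf.T@np.linalg.solve(Jf@Jf.T+dl**2*np.eye(6),e)
                bad=((q+d>hi-.004)&(d>0)|(q+d<lo+.004)&(d<0))&free
                if not bad.any():break
                free&=~bad
            d*=min(1,1/max(1e-9,(np.abs(d)/(vm/5)).max()))
            q=np.clip(q+d,lo,hi)
        tr.append(q)
    return np.array(tr)
def line(p0,R0,p1,R1,n,hold=3):
    rv=(R1*R0.inv()).as_rotvec();return [(p0+(p1-p0)*min(1,i/n),R.from_rotvec(rv*min(1,i/n))*R0) for i in range(1,n+1+hold)]
if __name__=='__main__':
    q=Q[4];J,a,T=jac(q)
    rows=[[0,1,.8,-.4,-.3,-.7],[0,2,1.2,-.9,-.6,-1.5],[-.1,3.5,1.5,-1.5,-1,-2.5],[-.3,5,1.5,-2.1,-1.4,-3.5],[-.5,6.5,1.5,-2.7,-1.9,-4.5],[-.7,8,1.5,-3.3,-2.3,-5.5],[-.9,9.5,1.5,-3.9,-2.7,-6.5],[-1.1,10.6,1.3,-4.4,-3.05,-7.4]]+[[-1.33,11.63,.53,-4.86,-3.38,-8.17]]*4
    for dl in(.02,.1):
        t=go(q,[(a+np.array(r[:3])*.025,R.from_rotvec(np.radians(8)*np.array(r[3:]))*T) for r in rows],dl);print(t[[3,5,7,9,11]].round(2));
    # current: search via points
E
python3 sim.py
```

```text
[[ 0.78  0.2  -0.72  1.82  0.49  1.07 -2.53]
 [ 0.33  0.14 -0.24  1.84  0.41  1.03 -2.53]
 [-0.12  0.14  0.23  1.85  0.35  1.01 -2.53]
 [-0.57  0.17  0.7   1.86  0.28  0.99 -2.53]
 [-1.02  0.31  1.18  1.88  0.14  0.96 -2.53]]
[[ 0.79  0.18 -0.72  1.82  0.48  1.07 -2.53]
 [ 0.57 -0.05 -0.34  1.91  0.41  1.05 -2.53]
 [ 1.   -0.24 -0.63  1.99  0.35  1.04 -2.53]
 [ 1.45 -0.28 -0.95  1.95  0.3   0.99 -2.53]
 [ 1.85 -0.28 -1.14  1.86  0.31  0.93 -2.53]]
```

```bash
cat > srch.py <<'E'
from sim import *
import time,multiprocessing as mp
q0=Q[11]
def tgt(az,z=.33):
    Rt=rot(np.radians(az),np.pi/4);return np.array([.517,-.019,z])+.0187*Rt.as_matrix()[:,2],Rt
def run(vias,n,q=q0):
    _,a,T=jac(q);tr=[]
    for p,Rt in vias:
        t=go(q,line(a,T,p,Rt,n));tr.append(t);q=t[-1];_,a,T=jac(q)
    return np.vstack(tr),a
def work(seed):
    rng=np.random.default_rng(seed);out=[];t0=time.time()
    while time.time()-t0<150:
        V=[]
        for _ in range(rng.integers(1,3)):
            az=rng.uniform(-3.1,3.1);V.append((rng.uniform(.35,.8)*np.array([1,0,0]),az,rng.uniform(0,.8)))
        via=[(np.array([r[0]*np.cos(b),r[0]*np.sin(b),rng.uniform(.35,.55)]),rot(az,ti)) for (r,az,ti),b in zip(V,rng.uniform(-1.2,1.0,len(V)))]
        zt=rng.choice([90,110]);tp=tgt(zt)
        tr,a=run(via+[tp],14);q=tr[-1];e=np.linalg.norm(a-tp[0]);m=min((q-lo).min(),(hi-q).min())
        if e<.005 and m>.15:out.append((m-.1*len(via),zt,[(p.round(3),t.as_quat().round(4)) for p,t in via],q,tr))
    return out
if __name__=='__main__':
    n=mp.cpu_count()
    with mp.Pool(n) as P_:o=sum(P_.map(work,range(n)),[])
    o.sort(key=lambda x:-x[0]);print(n,len(o))
    for x in o[:4]:
        print(x[0],x[1],x[2],x[3].round(2))
    import pickle;pickle.dump(o[:6],open('o.pkl','wb'))
E
OMP_NUM_THREADS=1 python3 srch.py
```

```text
4 1029
0.5318303650237463 90 [(array([0.609, 0.267, 0.501]), array([-0.3082,  0.9513, -0.002 , -0.0061]))] [ 1.04  0.41 -0.77  1.79 -0.47  1.35  0.46]
0.5317328507315059 90 [(array([0.412, 0.071, 0.449]), array([-0.2894,  0.957 , -0.0052, -0.0171]))] [ 1.04  0.4  -0.76  1.79 -0.47  1.35  0.46]
0.5315298954647468 90 [(array([0.552, 0.217, 0.461]), array([-0.2927,  0.9543, -0.0176, -0.0573]))] [ 1.02  0.4  -0.74  1.79 -0.48  1.36  0.47]
0.5314379266445887 90 [(array([0.547, 0.196, 0.41 ]), array([-0.5138,  0.8568, -0.0227, -0.0379]))] [ 1.01  0.39 -0.73  1.79 -0.49  1.36  0.47]
```

```bash
python3 - <<'E'
import pickle
from srch import *
from h import units
o=pickle.load(open('o.pkl','rb'))
for x in o[:4]:
    p,qt=x[2][0];print(p,units(p,R.from_quat(qt)));print(x[4][[4,8,12,16,20,25,33]].round(2))
E
```

```text
[0.609 0.267 0.501] (array([13.03, 28.23,  3.71]), array([  0.29,  -0.45, -19.76]))
[[-0.5  -0.19  0.77  1.79  0.18  1.47 -1.9 ]
 [-0.2  -0.05  0.26  1.68  0.06  1.51 -2.56]
 [ 0.7  -0.05 -0.56  1.67  0.    1.52 -2.56]
 [ 1.6  -0.22 -1.34  1.66 -0.19  1.54 -2.56]
 [ 1.24 -0.28 -0.89  1.9  -0.42  1.27 -1.7 ]
 [ 1.1  -0.08 -0.67  2.01 -0.67  1.18 -0.56]
 [ 1.04  0.41 -0.77  1.79 -0.47  1.35  0.46]]
[0.412 0.071 0.449] (array([ 5.15, 20.39,  1.63]), array([  0.07,  -0.56, -20.04]))
[[-0.35 -0.28  0.75  1.87  0.25  1.44 -1.76]
 [-0.13 -0.25  0.3   1.89  0.14  1.49 -2.55]
 [ 0.77 -0.26 -0.51  1.88 -0.06  1.5  -2.55]
 [ 1.67 -0.28 -1.15  1.76 -0.23  1.53 -2.55]
 [ 1.31 -0.3  -0.8   1.96 -0.42  1.28 -1.79]
 [ 1.13 -0.13 -0.62  2.07 -0.68  1.16 -0.72]
 [ 1.04  0.4  -0.76  1.79 -0.47  1.35  0.46]]
[0.552 0.217 0.461] (array([10.75, 26.23,  2.11]), array([ -0.71,  -0.9 , -19.94]))
[[-0.45 -0.23  0.7   1.85  0.24  1.43 -1.89]
 [-0.12 -0.11  0.17  1.78  0.13  1.48 -2.53]
 [ 0.78 -0.11 -0.67  1.76  0.04  1.48 -2.53]
 [ 1.68 -0.26 -1.4   1.69 -0.15  1.52 -2.53]
 [ 1.24 -0.29 -0.9   1.92 -0.37  1.22 -1.7 ]
 [ 1.07 -0.1  -0.65  2.04 -0.66  1.14 -0.55]
 [ 1.02  0.4  -0.74  1.79 -0.48  1.36  0.47]]
[0.547 0.196 0.41 ] (array([10.55, 25.39,  0.07]), array([ -0.2 ,  -0.75, -16.49]))
[[-0.45 -0.22  0.74  1.88  0.22  1.39 -1.87]
 [-0.17 -0.1   0.24  1.83  0.12  1.4  -2.56]
 [ 0.72 -0.11 -0.61  1.82  0.03  1.4  -2.56]
 [ 1.62 -0.27 -1.37  1.78 -0.19  1.43 -2.56]
 [ 1.21 -0.28 -0.9   1.98 -0.4   1.15 -1.71]
 [ 1.05 -0.09 -0.64  2.06 -0.68  1.11 -0.54]
 [ 1.01  0.39 -0.73  1.79 -0.49  1.36  0.47]]
```

Emit:
step_arm(series=[[[0.9,2,0.3,0,0,-1.3,1],[1.9,4,0.5,0,0,-2.6,1],[2.8,6,0.8,0.1,-0.1,-3.9,1],[3.7,8,1.1,0.1,-0.1,-5.2,1],[4.7,10,1.3,0.1,-0.2,-6.5,1],[5.6,12,1.6,0.1,-0.2,-7.8,1],[6.5,14,1.9,0.2,-0.2,-9.1,1],[7.4,16,2.1,0.2,-0.2,-10.4,1],[8.4,18,2.4,0.2,-0.3,-11.7,1],[9.3,20,2.6,0.2,-0.3,-13,1],[10.2,22,2.9,0.2,-0.3,-14.3,1]]])

```text
clock: 21.35
tool_pos: [0.5098, 0.0181, 0.4542]
tcp_rot: [0.779, -0.626, -0.024, 0.02]
wrist_force: [-0.8, -1.6, -0.5]
opening: 0.0149
finger_force: 59.0
```

```bash
python3 m.py 90 .33; python3 - <<'E'
from srch import *
from h import ctrl
q=np.array(ctrl.read_state()['joint_positions'])
for az in (80,90,100):
    tr,a=run([tgt(az)],14,q);print(az,np.linalg.norm(a-tgt(az)[0]).round(4),tr[[6,12,16]].round(2))
E
```

```text
tool_pos [0.5098 0.0181 0.4542]
joint_positions [-1.1831  0.4365  1.5437  1.5514 -0.4136  1.6346 -2.5687]
wrist_force [-0.8088 -1.5963 -0.453 ]
clock 21.35
(array([ 0.29, -0.95, -5.5 ]), array([ 1.49, -8.16, 19.55]))
rod axis [-0.108  0.691  0.714] grip [0.511  0.0181 0.4728] tip [ 0.5268 -0.0829  0.3685] collar [ 0.5159 -0.0137  0.44  ]
80 0.1068 [[-1.2  -0.29  1.09  1.96  0.12  0.98 -2.03]
 [-1.28 -0.3   1.51  2.07 -0.43  0.93 -0.42]
 [-1.22 -0.3   1.51  2.04 -0.49  1.27  0.28]]
90 0.1173 [[-1.23 -0.29  1.14  1.94  0.07  1.   -1.95]
 [-1.3  -0.3   1.53  2.05 -0.42  1.02 -0.38]
 [-1.27 -0.3   1.53  2.01 -0.46  1.33  0.3 ]]
100 0.1348 [[-1.27 -0.3   1.21  1.93  0.03  1.02 -1.86]
 [-1.29 -0.3   1.52  2.02 -0.42  1.11 -0.33]
 [-1.29 -0.3   1.52  1.99 -0.42  1.4   0.31]]
```

```bash
cat > cal.py <<'E'
from sim import *
u=lambda L:[(np.array(r[:3])*.025,np.array(r[3:6])*np.radians(8)) for r in L]
C=[]
C.append((Q[4],u([[0,1,.8,-.4,-.3,-.7],[0,2,1.2,-.9,-.6,-1.5],[-.1,3.5,1.5,-1.5,-1,-2.5],[-.3,5,1.5,-2.1,-1.4,-3.5],[-.5,6.5,1.5,-2.7,-1.9,-4.5],[-.7,8,1.5,-3.3,-2.3,-5.5],[-.9,9.5,1.5,-3.9,-2.7,-6.5],[-1.1,10.6,1.3,-4.4,-3.05,-7.4],[-1.3,11.4,1,-4.86,-3.38,-8.17]]+[[-1.33,11.63,.53,-4.86,-3.38,-8.17]]*3),Q[5]))
C.append((Q[6],u([[0,-1,1,0,0,1],[0,-2,1,0,0,2]]+[[0,-2,1,0,0,3]]*3),Q[7]))
C.append((Q[7],u([[.1,.1,.1,.3,0,1],[.2,.1,.2,.6,0,2],[.3,.2,.3,.9,0,3],[.4,.3,.4,1.2,0,4],[.5,.3,.5,1.5,0,5],[.6,.4,.5,1.8,0,6]]+[[.69,.47,.52,1.97,0,6.75]]*3),Q[8]))
C.append((Q[8],u([[0,.6,0,.3,-.4,.9],[0,1.2,0,.6,-.8,1.8],[-.1,1.8,0,.9,-1.2,2.7],[-.1,2.4,0,1.2,-1.6,3.6],[-.2,3,0,1.4,-2,4.5],[-.2,3.7,0,1.65,-2.35,5.4],[-.24,4.52,-.2,1.86,-2.63,6.16]]+[[-.24,4.52,-.54,1.86,-2.63,6.16]]*3),Q[9]))
C.append((Q[9],u([[.4,-.2,-.5,.1,.1,.7],[.7,-.4,-1,.1,.1,1.4],[.72,-.42,-1.5,.12,.08,2]]+[[.72,-.42,-1.9,.12,.08,2]]*3),Q[10]))
C.append((Q[10],u([[-4.25*f,-23.12*f,min(1.78,f*7),-3.72*f,4.26*f,-7.12*f] for f in np.minimum(1,np.arange(1,16)/12.5)]),Q[11]))
C.append((Q[11],u([[.93*i,2*i,.265*i,.02*i,-.03*i,-1.3*i] for i in range(1,12)]),np.array([-1.1831,.4365,1.5437,1.5514,-.4136,1.6346,-2.5687])))
def goB(q,poses,dl,null=0,n=5,mode='clip',wr=1.):
    tr=[];mid=(lo+hi)/2
    for p,Rt in poses:
        for _ in range(n):
            J,a,T=jac(q);e=np.r_[p-a,(Rt*T.inv()).as_rotvec()]
            e[:3]*=min(1,.0625/n/max(1e-9,np.linalg.norm(e[:3])));e[3:]*=min(1,.187/n/max(1e-9,np.linalg.norm(e[3:])))
            w=np.r_[np.ones(3),wr*np.ones(3)];Jw=J*w[:,None];ew=e*w
            free=np.ones(7,bool)
            for _ in range(4):
                Jf=Jw[:,free];d=np.zeros(7);Ji=Jf.T@np.linalg.inv(Jf@Jf.T+dl**2*np.eye(6))
                x=null*(mid-q)[free];d[free]=Ji@ew+x-Ji@(Jf@x)
                if mode=='clip':break
                bad=((q+d>hi-.004)&(d>0)|(q+d<lo+.004)&(d<0))&free
                if not bad.any():break
                free&=~bad
            d*=min(1,1/max(1e-9,(np.abs(d)/(vm/n)).max()));q=np.clip(q+d,lo,hi)
        tr.append(q)
    return np.array(tr)
if __name__=='__main__':
    for mode in('clip','act'):
      for dl in(.01,.05,.15):
        for null in(0,.02):
          for wr in(1,.3):
            E=[]
            for q,rows,qe in C:
                _,a,T=jac(q);t=goB(q,[(a+x,R.from_rotvec(y)*T) for x,y in rows],dl,null,5,mode,wr)
                E.append(np.abs(t[-1]-qe).max().round(2))
            print(mode,dl,null,wr,*E)
E
OMP_NUM_THREADS=2 python3 cal.py
```

```text
clip 0.01 0 1 2.06 0.03 1.64 0.6 0.3 0.56 1.08
clip 0.01 0 0.3 2.06 0.03 1.64 0.6 0.3 0.56 1.08
clip 0.01 0.02 1 1.59 0.06 1.64 0.38 0.41 0.63 1.44
clip 0.01 0.02 0.3 1.59 0.06 1.64 0.38 0.41 0.63 1.44
clip 0.05 0 1 2.07 0.03 0.02 0.6 0.28 0.88 1.06
clip 0.05 0 0.3 2.08 0.03 0.02 0.63 0.28 1.07 1.01
clip 0.05 0.02 1 1.59 0.07 0.19 0.37 0.35 0.52 1.44
clip 0.05 0.02 0.3 1.58 0.08 0.21 0.38 0.35 0.51 1.42
clip 0.15 0 1 2.08 0.03 0.02 0.63 0.15 0.77 0.07
clip 0.15 0 0.3 2.15 0.03 0.05 0.82 0.15 0.79 0.07
clip 0.15 0.02 1 1.56 0.13 0.36 0.3 0.2 1.32 1.09
clip 0.15 0.02 0.3 1.57 0.2 0.55 0.56 0.33 1.34 1.09
act 0.01 0 1 0.34 0.03 0.02 0.05 0.08 0.02 1.74
act 0.01 0 0.3 0.35 0.03 0.02 0.03 0.18 0.11 1.75
act 0.01 0.02 1 0.16 0.06 0.02 0.05 0.08 0.02 1.99
act 0.01 0.02 0.3 0.18 0.06 0.12 0.03 0.18 0.1 2.0
act 0.05 0 1 0.25 0.03 0.02 0.05 0.08 0.02 0.49
act 0.05 0 0.3 0.5 0.03 0.02 0.02 0.18 0.09 0.35
act 0.05 0.02 1 0.15 0.07 0.14 0.05 0.08 0.02 1.62
act 0.05 0.02 0.3 0.27 0.08 0.19 0.01 0.18 0.1 1.01
act 0.15 0 1 2.94 0.03 0.02 0.05 0.08 0.59 0.41
act 0.15 0 0.3 2.04 0.03 0.05 0.19 0.18 0.64 0.07
act 0.15 0.02 1 1.83 0.13 0.36 0.07 0.1 1.32 0.82
act 0.15 0.02 0.3 1.49 0.2 0.55 0.45 0.14 1.34 1.09
```

```bash
cat > s2.py <<'E'
from cal import *
from srch import tgt,line
import time,multiprocessing as mp,pickle,sys
qc=np.array([-1.1831,.4365,1.5437,1.5514,-.4136,1.6346,-2.5687])
def run(vias,q,dl,n=14,h=3):
    _,a,T=jac(q);tr=[]
    for p,Rt in vias:
        t=goB(q,line(a,T,p,Rt,n,h),dl,0,5,'act');tr.append(t);q=t[-1];_,a,T=jac(q)
    return np.vstack(tr),a
def ev(via,zt,dl,q=qc):
    tp=tgt(zt);tr,a=run(via+[tp],q,dl);q=tr[-1];e=np.linalg.norm(a-tp[0]);m=min((q-lo).min(),(hi-q).min());return e,m,tr
def work(seed):
    rng=np.random.default_rng(seed);out=[];t0=time.time()
    while time.time()-t0<200:
        via=[];
        for _ in range(rng.integers(1,3)):
            b=rng.uniform(-1.2,1.);r=rng.uniform(.35,.85);via.append((np.array([r*np.cos(b),r*np.sin(b),rng.uniform(.36,.6)]),rot(rng.uniform(-3.1,3.1),rng.uniform(0,.8))))
        zt=rng.choice([90,110]);e,m,tr=ev(via,zt,.05)
        if e<.005 and m>.15:
            ms=[ev(via,zt,d,qc+x) for d,x in((.03,0),(.08,0),(.05,.02*rng.normal(size=7)),(.05,.02*rng.normal(size=7)))]
            ok=sum(x[0]<.005 and x[1]>.1 for x in ms)
            sat=((tr<lo+.01)|(tr>hi-.01)).any(1).sum()
            if ok==4:out.append((sat+4*len(via),zt,via,tr))
    return out
if __name__=='__main__':
    n=mp.cpu_count()
    with mp.Pool(n) as P_:o=sum(P_.map(work,range(n)),[])
    o.sort(key=lambda x:x[0]);print(n,len(o));pickle.dump(o[:6],open('o2.pkl','wb'))
    from h import units
    for c,zt,via,tr in o[:4]:
        print(c,zt,[(p.round(3),t.as_quat().round(4)) for p,t in via],units(*via[0]));print(tr[3::5].round(2))
E
OMP_NUM_THREADS=1 python3 s2.py
```

```text
4 315
4 110 [(array([0.799, 0.221, 0.582]), array([ 0.6761,  0.655 ,  0.2424, -0.2349]))] (array([11.58,  8.1 ,  5.12]), array([ 1.27, -7.15, 19.68]))
[[-1.15  0.31  1.34  1.49 -0.43  1.43 -2.03]
 [-0.74  0.37  0.99  1.31 -0.75  1.43 -1.1 ]
 [-0.26  0.68  0.67  0.76 -1.11  1.77 -0.33]
 [-0.21  0.66  0.62  0.86 -1.09  1.87  0.09]
 [-0.22  0.53  0.63  1.27 -0.94  1.85  0.49]
 [-0.15  0.5   0.64  1.53 -0.8   1.84  0.86]
 [-0.1   0.51  0.65  1.61 -0.73  1.83  1.01]]
4 90 [(array([0.689, 0.105, 0.501]), array([ 0.7343,  0.6466,  0.155 , -0.1365]))] (array([7.17, 3.48, 1.85]), array([ 0.8 , -4.31, 19.7 ]))
[[-1.15  0.3   1.35  1.53 -0.36  1.46 -1.99]
 [-0.83  0.29  1.05  1.45 -0.51  1.43 -1.04]
 [-0.46  0.45  0.79  1.19 -0.73  1.65 -0.1 ]
 [-0.4   0.42  0.74  1.29 -0.75  1.65  0.17]
 [-0.33  0.35  0.74  1.55 -0.79  1.61  0.42]
 [-0.21  0.36  0.74  1.74 -0.84  1.63  0.69]
 [-0.15  0.39  0.74  1.79 -0.85  1.66  0.81]]
4 110 [(array([ 0.529, -0.292,  0.503]), array([ 0.7703,  0.6349,  0.0455, -0.0375]))] (array([  0.76, -12.41,   1.94]), array([ 0.62, -1.29, 19.55]))
[[-1.    0.25  1.35  1.54 -0.25  1.55 -1.83]
 [-0.55  0.24  1.11  1.46 -0.28  1.57 -0.74]
 [-0.08  0.37  0.91  1.26 -0.39  1.71  0.37]
 [-0.05  0.35  0.83  1.31 -0.42  1.74  0.6 ]
 [-0.06  0.37  0.74  1.46 -0.54  1.77  0.74]
 [-0.06  0.44  0.63  1.58 -0.66  1.8   0.91]
 [-0.06  0.49  0.58  1.61 -0.71  1.81  0.99]]
4 110 [(array([ 0.77 , -0.185,  0.498]), array([ 0.9679, -0.2304,  0.098 ,  0.0233]))] (array([10.39, -8.12,  1.76]), array([-0.98, -1.33,  6.36]))
[[-0.87  0.48  1.34  1.4  -0.43  1.61 -2.26]
 [-0.54  0.57  1.17  1.19 -0.51  1.58 -1.87]
 [-0.23  0.68  1.02  0.92 -0.61  1.59 -1.53]
 [-0.3   0.53  0.95  1.19 -0.62  1.44 -1.17]
 [-0.15  0.36  0.73  1.52 -0.78  1.47 -0.21]
 [ 0.    0.44  0.56  1.6  -0.76  1.72  0.66]
 [ 0.01  0.47  0.48  1.61 -0.68  1.78  0.96]]
```

Emit:
step_arm(series=[[[0.5,0.2,0.1,0.05,-0.3,1.3,1],[1,0.5,0.3,0.1,-0.6,2.6,1],[1.4,0.7,0.4,0.15,-0.9,3.9,1],[1.9,0.9,0.5,0.2,-1.15,5.25,1],[2.4,1.2,0.6,0.25,-1.4,6.55,1],[2.9,1.4,0.7,0.3,-1.7,7.9,1],[3.3,1.6,0.9,0.35,-2,9.2,1],[3.8,1.9,1,0.4,-2.3,10.5,1],[4.3,2.1,1.1,0.5,-2.6,11.8,1],[4.8,2.3,1.2,0.55,-2.9,13.1,1],[5.3,2.6,1.4,0.6,-3.2,14.4,1],[5.7,2.8,1.5,0.65,-3.45,15.75,1],[6.2,3,1.6,0.7,-3.75,17.1,1],[6.7,3.2,1.7,0.75,-4,18.4,1],[7.17,3.48,1.85,0.8,-4.31,19.7,1],[7.17,3.48,1.85,0.8,-4.31,19.7,1],[7.17,3.48,1.85,0.8,-4.31,19.7,1]]])

```text
clock: 23.48
tool_pos: [0.6888, 0.1003, 0.4983]
tcp_rot: [0.737, 0.644, 0.156, -0.136]
wrist_force: [0.2, -0.0, 0.2]
opening: 0.0153
finger_force: 59.0
```

```bash
cat > chk.py <<'E'
from s2 import *
from h import ctrl
q=np.array(ctrl.read_state()['joint_positions'])
for az in (90,105):
    e,m,tr=ev([],az,.05,q);print(az,e.round(4),m.round(2),tr[[6,16]].round(2))
    p=tgt(az,.18);t,_=run([p],tr[-1],.05);print('down',t[-1].round(2))
E
python3 m.py 90 .33; python3 chk.py
```

```text
tool_pos [0.6888 0.1003 0.4983]
joint_positions [-0.431   0.4764  0.7589  1.1517 -0.7381  1.6699  0.0827]
wrist_force [ 0.2428 -0.0186  0.2428]
clock 23.475
(array([-6.87, -4.24, -7.26]), array([ 2.63, -0.17,  0.95]))
rod axis [0.048 0.357 0.933] grip [0.6878 0.0928 0.5154] tip [0.6808 0.0407 0.3791] collar [0.6856 0.0764 0.4724]
90 0.0 0.36 [[-0.35  0.36  0.75  1.55 -0.8   1.59  0.42]
 [-0.15  0.39  0.75  1.79 -0.86  1.66  0.81]]
down [-0.09  0.62  0.68  1.89 -0.98  1.51  1.05]
105 0.0 0.23 [[-0.3   0.41  0.72  1.48 -0.78  1.69  0.51]
 [-0.11  0.48  0.68  1.66 -0.77  1.79  0.96]]
down [-0.08  0.68  0.62  1.75 -0.86  1.61  1.15]
```

The simulator now predicts the arm's behaviour. I'll go to the hover above the neck with the rod upright (azimuth 90°).

Emit:
step_arm(series=[[[-0.9,-0.5,-0.9,0.35,0,0.1,1],[-1.8,-1.1,-1.8,0.7,0,0.25,1],[-2.7,-1.6,-2.8,1,-0.1,0.4,1],[-3.6,-2.2,-3.7,1.4,-0.1,0.5,1],[-4.5,-2.8,-4.6,1.8,-0.1,0.65,1],[-5.4,-3.4,-5.6,2.2,-0.15,0.8,1],[-6.3,-3.9,-6.5,2.5,-0.17,0.9,1],[-6.87,-4.24,-7.26,2.63,-0.17,0.95,1],[-6.87,-4.24,-7.26,2.63,-0.17,0.95,1],[-6.87,-4.24,-7.26,2.63,-0.17,0.95,1],[-6.87,-4.24,-7.26,2.63,-0.17,0.95,1]]])

```text
clock: 24.85
tool_pos: [0.5181, -0.0045, 0.3188]
tcp_rot: [0.652, 0.655, 0.272, -0.27]
wrist_force: [0.1, 0.5, -1.0]
opening: 0.0151
finger_force: 59.0
```

```bash
python3 m.py 90 .30; python3 - <<'E'
from h import *
s,t=snap('scene','s6.png'),snap('top','t6.png')
f=lambda im,x,y,w,h:cv2.resize(im[y:y+h,x:x+w,::-1],(400,300),interpolation=cv2.INTER_CUBIC)
cv2.imwrite('pics/c6.png',np.hstack([f(s,281,160,80,60),f(t,193,190,80,60)]))
print(proj('scene',[[.517,-.019,.13]]),proj('top',[[.517,-.019,.13]]))
E
```

```text
tool_pos [ 0.5181 -0.0045  0.3188]
joint_positions [-0.129   0.4307  0.7074  1.7833 -0.8936  1.6073  0.8498]
wrist_force [ 0.0695  0.4953 -1.0325]
clock 24.85
(array([-0.04, -0.05, -1.28]), array([ 0.  ,  0.03, -0.03]))
rod axis [-0.005  0.     1.   ] grip [ 0.5181 -0.0177  0.332 ] tip [ 0.5187 -0.0178  0.186 ] collar [ 0.5183 -0.0177  0.286 ]
[[320.86533398 212.94900197]] [[232.86030732 228.10335772]]
```

View pics/c6.png

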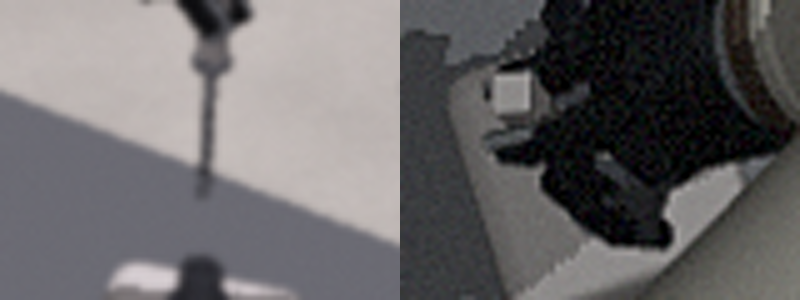

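Scene: collar (323.2,172), tip (321.6,198.6), and the rod nearly upright above the mouth. Top: handle end face (215.6,208.6). I'll compare these with the prediction.

```bash
python3 - <<'E'
from h import *
g=np.array([.5181,-.0177,.332]);u=np.array([-.005,0,1])
print('scene tip/collar pred',proj('scene',[g-.146*u,g-.043*u]),'top end',proj('top',[g+.04*u]))
print('tip at scene,z.186',atz('scene',(321.6,198.6),.186),'collar',atz('scene',(323.2,172),.289),'end',atz('top',(215.6,208.6),.372))
s=cv2.cvtColor(cv2.imread('pics/s6.png'),6).astype(int)
for y in range(174,202,2):
    r=s[y,312:334];b=np.median(r);w=np.clip(b-12-r,0,None);print(y,(w*np.arange(312,334)).sum()/max(w.sum(),1),w.sum())
E
```

```text
scene tip/collar pred [[321.69827961 199.60693517]
 [323.32940587 172.63191739]] top end [[214.5798535  208.75478197]]
tip at scene,z.186 [ 0.51411504 -0.02104712  0.186     ] collar [ 0.51532342 -0.02004806  0.289     ] end [ 0.51815165 -0.01970751  0.372     ]
174 322.91233435270135 490.5
176 322.5590909090909 220.0
178 322.57894736842104 209.0
180 322.26395939086296 197.0
182 322.20089285714283 224.0
184 322.08653846153845 208.0
186 322.09170305676855 229.0
188 322.0 216.0
190 319.95238095238096 273.0
192 316.8666666666667 300.0
194 321.2207792207792 77.0
196 321.72093023255815 43.0
198 321.0281690140845 35.5
200 0.0 0.0
```

Emit:
step_arm(series=[[[-0.04,-0.05,-0.8,0,0,0,1],[-0.04,-0.05,-1.6,0,0,0,1],[-0.04,-0.05,-2,0,0,0,1],[-0.04,-0.05,-2.3,0,0,0,1],[-0.04,-0.05,-2.6,0,0,0,1],[-0.04,-0.05,-2.9,0,0,0,1],[-0.04,-0.05,-3.2,0,0,0,1],[-0.04,-0.05,-3.2,0,0,0,1]]])

```text
clock: 25.95
tool_pos: [0.516, -0.0064, 0.2371]
tcp_rot: [0.652, 0.654, 0.271, -0.271]
wrist_force: [-0.7, -0.5, -1.1]
opening: 0.0151
finger_force: 59.0
```

```bash
python3 m.py 90 .18
```

```text
tool_pos [ 0.516  -0.0064  0.2371]
joint_positions [-0.092   0.5403  0.6747  1.8495 -0.949   1.5218  0.9837]
wrist_force [-0.7362 -0.4712 -1.0921]
clock 25.95
(array([ 0.04,  0.02, -2.81]), array([-0.  ,  0.01, -0.01]))
rod axis [-0.001 -0.001  1.   ] grip [ 0.516  -0.0196  0.2503] tip [ 0.5162 -0.0195  0.1043] collar [ 0.516  -0.0196  0.2043]
```

The tip is in the bore without contact force. I'll carry on to the rim.

Emit:
step_arm(series=[[[0.03,0.02,-0.5,0,0,0,1],[0.03,0.02,-1,0,0,0,1],[0.03,0.02,-1.5,0,0,0,1],[0.03,0.02,-2,0,0,0,1],[0.03,0.02,-2.4,0,0,0,1],[0.03,0.02,-2.7,0,0,0,1],[0.03,0.02,-2.7,0,0,0,1]]])

```text
clock: 26.82
tool_pos: [0.5167, -0.006, 0.1696]
tcp_rot: [0.652, 0.654, 0.271, -0.271]
wrist_force: [0.1, -0.3, -0.0]
opening: 0.0149
finger_force: 59.0
```

```bash
python3 m.py 90 .176
```

```text
tool_pos [ 0.5167 -0.006   0.1696]
joint_positions [-0.0606  0.6451  0.6367  1.8801 -1.0091  1.4549  1.0886]
wrist_force [ 0.0718 -0.3074 -0.0007]
clock 26.825
(array([ 0.01,  0.01, -0.27]), array([-0.  ,  0.01, -0.01]))
rod axis [-0.001 -0.001  1.   ] grip [ 0.5167 -0.0192  0.1828] tip [ 0.5169 -0.0191  0.0368] collar [ 0.5168 -0.0192  0.1368]
```

Emit:
step_arm(series=[[[0,0,-0.15,0,0,0,1],[0,0,-0.22,0,0,0,1],[0,0,-0.26,0,0,0,1],[0,0,-0.29,0,0,0,1],[0,0,-0.29,0,0,0,1]]])

```text
clock: 27.45
tool_pos: [0.517, -0.006, 0.1629]
tcp_rot: [0.652, 0.654, 0.271, -0.27]
wrist_force: [-1.0, 0.2, -0.4]
opening: 0.0149
finger_force: 59.0
```

Emit:
step_arm(series=[[[0,0,-0.05,0,0,0,1],[0,0,-0.1,0,0,0,1],[0,0,-0.1,0,0,0,1]]])

```text
clock: 27.82
tool_pos: [0.517, -0.006, 0.1605]
tcp_rot: [0.652, 0.654, 0.271, -0.27]
wrist_force: [-0.4, -0.7, 1.1]
opening: 0.015
finger_force: 59.4
```

Emit:
step_arm(series=[[[0,0,-0.04,0,0,0,1],[0,0,-0.08,0,0,0,1],[0,0,-0.08,0,0,0,1],[0,0,-0.08,0,0,0,1]]])

```text
clock: 28.32
tool_pos: [0.517, -0.0061, 0.1605]
tcp_rot: [0.652, 0.654, 0.272, -0.271]
wrist_force: [-3.8, -2.6, 11.9]
opening: 0.0147
finger_force: 60.7
```

Contact at 12 N with the collar stopped on the rim. I'll hold briefly, then draw the rod out.

Emit:
step_arm(series=[[[0,0,0,0,0,0,1],[0,0,0,0,0,0,1],[0,0,0.3,0,0,0,1],[0,0,1,0,0,0,1],[0,0,2,0,0,0,1],[0,0,3,0,0,0,1],[0,0,4,0,0,0,1],[0,0,5,0,0,0,1],[0,0,6,0,0,0,1],[0,0,7,0,0,0,1],[0,0,7,0,0,0,1],[0,0,7,0,0,0,1]]])

```text
clock: 29.82
tool_pos: [0.5166, -0.0059, 0.3331]
tcp_rot: [0.652, 0.654, 0.271, -0.27]
wrist_force: [-0.3, 0.1, -0.5]
opening: 0.0152
finger_force: 59.2
```

```bash
python3 m.py 90 .33 && cat > fin.py <<'E'
from s2 import *
from h import ctrl,units
q=np.array(ctrl.read_state()['joint_positions']);rng=np.random.default_rng(0);o=[]
for i in range(150):
    b=rng.uniform(-.6,.5);r=rng.uniform(.45,.7);az=rng.uniform(-3.1,3.1);p=np.array([r*np.cos(b),r*np.sin(b),rng.uniform(.33,.45)]);Rt=rot(az,-np.radians(40))
    tr,a=run([(p,Rt)],q,.05,18,4);e=np.linalg.norm(a-p);qe=tr[-1];m=np.minimum(tr-lo,hi-tr).min()
    rr=np.linalg.norm((fk(k,s,qe)[1][0]*Rt.inv()).as_rotvec())
    if e<.004 and rr<.03:o.append((m,p.round(3),np.degrees(az).round(),units(p,Rt),qe.round(2)))
o.sort(key=lambda x:-x[0])
print(len(o));[print(*x) for x in o[:6]]
E
python3 fin.py
```

```text
tool_pos [ 0.5166 -0.0059  0.3331]
joint_positions [-0.1329  0.4135  0.7143  1.7702 -0.8838  1.6262  0.8269]
wrist_force [-0.308   0.114  -0.5073]
clock 29.825
(array([ 0.01,  0.  , -0.65]), array([-0.  ,  0.01, -0.02]))
rod axis [-0.002 -0.     1.   ] grip [ 0.5166 -0.0191  0.3463] tip [ 0.5169 -0.0191  0.2003] collar [ 0.5167 -0.0191  0.3003]
93
0.4626940016174148 [0.591 0.187 0.421] 120.0 (array([2.99, 7.72, 3.51]), array([-10.37,  -2.75,   2.98])) [-1.19  0.37  0.63  1.55  0.49  1.35 -0.2 ]
0.4586279520450183 [0.67  0.108 0.351] 115.0 (array([6.12, 4.57, 0.74]), array([-10.45,  -2.28,   2.47])) [-1.11  0.6   0.88  1.52  0.25  1.15 -0.02]
0.45303542330906854 [0.598 0.005 0.347] 124.0 (array([3.27, 0.42, 0.58]), array([-10.29,  -3.12,   3.38])) [-1.12  0.24  0.8   1.89  0.6   0.96 -0.08]
0.45132364434168193 [ 0.684 -0.001  0.33 ] 112.0 (array([ 6.69,  0.18, -0.11]), array([-10.48,  -2.06,   2.22])) [-1.02  0.63  0.98  1.6   0.18  1.    0.11]
0.44809627583084777 [0.683 0.093 0.42 ] 151.0 (array([6.67, 3.94, 3.47]), array([-9.52, -5.63,  6.12])) [-1.06  0.21  0.73  1.76  0.5   0.8   0.42]
0.4457637622035946 [ 0.482 -0.122  0.353] 61.0 (array([-1.4 , -4.65,  0.81]), array([-10.39,   2.66,  -2.92])) [-0.89  0.48  0.97  1.68  0.24  1.48 -0.48]
```

Emit:
step_arm(series=[[[0.2,0,0.3,-0.9,-0.25,0.3,1],[0.5,0.1,0.6,-1.8,-0.5,0.6,1],[0.8,0.1,0.9,-2.7,-0.8,0.9,1],[1.1,0.1,1.2,-3.6,-1.1,1.2,1],[1.4,0.2,1.5,-4.5,-1.4,1.5,1],[1.7,0.2,1.8,-5.4,-1.6,1.8,1],[2,0.3,2,-6.3,-1.9,2.1,1],[2.3,0.3,2,-7.2,-2.2,2.4,1],[2.6,0.3,2,-8.1,-2.5,2.7,1],[2.9,0.4,2,-9,-2.7,3,1],[3.1,0.4,2,-9.8,-3,3.3,1],[3.2,0.4,2,-10.5,-3.2,3.5,1],[3.2,0.4,2,-10.7,-3.2,3.5,1],[3.2,0.4,2,-10.7,-3.2,3.5,1],[3.2,0.4,2,-10.7,-3.2,3.5,1],[3.2,0.4,2,-10.7,-3.2,3.5,1]]])

```text
clock: 31.82
tool_pos: [0.5972, 0.0029, 0.3839]
tcp_rot: [0.431, 0.824, -0.179, 0.321]
wrist_force: [0.1, 0.6, -0.6]
opening: 0.0152
finger_force: 59.1
```

```bash
python3 m.py 90 .33 && python3 - <<'E'
from h import *
M=R.from_quat(ctrl.read_state()['tcp_rot']).as_matrix()
for x in(1,-1):print('rod axis option',((-M[:,2]+x*M[:,0])/2**.5).round(3))
s=snap('scene','s7.png')
t=snap('top','t7.png')
cv2.imwrite('pics/c7.png',np.hstack([cv2.resize(s[130:310,240:440,::-1],(440,396)),t[190-60:330,110:290,::-1].repeat(2,0).repeat(2,1)[:396,:360]]))
E
```

```text
tool_pos [0.5972 0.0029 0.3839]
joint_positions [-1.042   0.1792  0.643   1.8674  0.7225  1.1074 -0.1337]
wrist_force [ 0.1188  0.6356 -0.5751]
clock 31.825
(array([-3.21, -0.35, -2.68]), array([10.69,  3.2 , -3.51]))
rod axis [ 0.034 -0.017  0.999] grip [0.5902 0.0136 0.3975] tip [0.5852 0.016  0.2516] collar [0.5886 0.0144 0.3516]
rod axis option [-0.564  0.825  0.033]
rod axis option [ 0.034 -0.017  0.999]
```

View pics/c7.png

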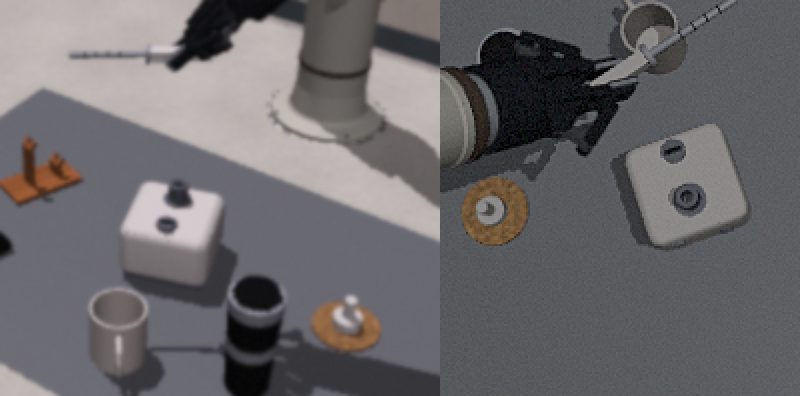

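The pictures show the rod held level and clear of everything, the cap upright on the coaster, and the tumbler, mug and mouse where they were. I'll let the arm settle and hand in.

Emit:
step_arm(series=[[[0,0,0,0,0,0,1],[0,0,0,0,0,0,1],[0,0,0,0,0,0,1],[0,0,0,0,0,0,1]]])

```text
clock: 32.42
tool_pos: [0.597, 0.004, 0.3833]
tcp_rot: [0.43, 0.825, -0.179, 0.321]
wrist_force: [-0.3, -0.0, -1.2]
opening: 0.0154
finger_force: 59.1
```

```bash
python3 -c "
from workcell import ctrl
print(ctrl.read_state()['qvel'].__repr__());print(ctrl.job_done())"
```

```text
array([-0.00100262, -0.00067062,  0.00239746, -0.00042299, -0.00041201,
        0.00041693, -0.00063194])
the job is handed in; nothing more can be done
None
```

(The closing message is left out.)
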